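Set the stud upright by its dial and hold a try square in the corner

ROBOT

A 6-joint arm with a two-finger parallel gripper is mounted at the origin on a cart in front of the work surface, level with it; the furniture and walls round the work are solid. World frame = base frame: x ahead of the robot, y to its left, z up, the work surface at z = 0. Lengths are in m, angles in rad, forces in N, time in s.
With the tool pointing down it reaches from about 0.35 to 0.775 m from the base axis. Payload 7.3 kg.
Tool frame: the origin (TCP) lies at the very end of the fingers, on their centre line; the grasp point (between the pads) lies 19 mm behind it; y points along the fingers, z is the direction in which the jaws open and shut, and the axes are right-handed (so a half turn about y gives the same grasp; the last joint's range is limited). The gripper opens to 92 mm and grips with 3 to 60 N. Pads are 19 mm wide; open, the fingers measure 130 mm over their backs; the gripper's body (75 mm by 190 mm) begins 47 mm behind the grasp point.
Start: joints at [1.157, 0.342, 1.524, -0, 1.275, -0.146], TCP at [0.139, 0.506, 0.227] pointing down, gripper open.
Joint ranges: [-2.53, 2.53], [-0.77, 2.02], [0.04, 2.7], [-1, 4.14], [0.28, 2.66], [-3.11, 3.11]. Speed limits (rad/s): [2.57, 2.57, 3.14, 3.14, 3.14, 3.14].

INTERFACE

Orientations are given as a unit quaternion [w, x, y, z].
In Python, from bench import * gives the robot as it stands.
- The arm moves only by the shell command python3 -m handwheel 'ROWS' [FORCE]. ROWS is a JSON object of lists of equal length, an entry for each row: "offset": the shift along the tool's x, y, z in m, a list of three; "turn": the turn, a rotation vector about the tool's x, y, z in degrees, a list of three; "jaw": the opening, from 0 (shut) to 1 (fully open). A call has 1 to 12 rows; each row shifts and turns the pose as measured when the row begins, along the tool's axes as they then stand; what a row does not reach is not made up. A row lasts 1/10 s, in which the tool goes at most 50 mm and 8.59 degrees, less where a joint would pass 70% of its speed; a pose out of reach is approached as far as the arm can. A call is refused whole if a number of a shift passes 0.05 or a number of a turn 8.59, either way. A call with a gripper value outside its range is refused whole. The fingers move at their own pace and stop on an object; FORCE is the grip in N (left out, the last holds). Time passes only in rows, so rows that do not move let the fingers close. It gives the time, the measured TCP pose, the force and the opening at its end, in the units of the state.
- read_state(): the state, without advancing time (a new reading comes with each control period).
- grab_frame(name): name is "scene" or "top" or "wrist"; returns a dict with "frame" (480x640x3 uint8, blue, green, red), "fx", "fy", "cx", "cy" (pixels), "R" (3x3) and "t" (3): a world point X has camera coordinates R X + t; the wrist camera has in their place "T_tool_cam" (4x4, takes a point from camera to tool coordinates, whose origin is the TCP and whose axes are the tool frame's). Camera axes: x right, y down, z forward; pixel columns grow to the right and rows downward; lengths in m; the calibration is good to about 2 mm. A picture is of the moment at which its call begins: read the wrist's pose just before it. There is no depth.
- finish_job(): hands the job in, once; it reports no verdict.
The state is a dict: "t": time; "joints": joint angles; "joint_velocities": joint speeds; "joint_torque": joint torques, N m; "tcp_pos": TCP position; "tcp_rot": TCP orientation; "wrist_force": force on the tool from outside, world axes, zero at the start; "torque": the same for the moment, N m; "grip_width": finger opening in m.
Only numpy, scipy, OpenCV 4.12 (cv2) and the standard library are available. Lean on these libraries where they do the work, as an engineer would, in place of code of your own. Each camera call takes 0.05 s, during which the arm holds its last target.

TASK

Turn the knob on the stud stand until its pointer stands at the long mark of its scale, which brings the stud upright. Then pick up the steel try square that stands on the worktop and press its outer corner into the corner between base plate and stud, foot pointing away from the knob, until the foot sits flat on the plate and the blade's back touches the stud, square to the stand. Finish while still gripping the square and pushing it lightly against both plate and stud, and do not disturb the glassware and bottles around.

Things in the scene. Friction and masses are not known exactly. Their poses are not given: they have to be found in the camera images.
- stand: Stud stand, fixed to the worktop. Origin on the worktop under the stud; x runs along the stand from the knob to the plate's free end, z up. Steel base plate x -120..+115, y -38..+38 mm, flat top at z = 12 mm; at x = -85 mm a grey worm box 64x64 mm, top at z = 56 mm, with a black bar knob on it; at x = 0 a round upright stud.
- base_plate: The stand's steel base plate; same origin and axes as the stand, top face at z = 12 mm.
- stud: Plain round steel stud, 14 mm in diameter, 80 mm tall. Origin on its axis at the plate's top (its tilt hinge, 12 mm above the worktop); z along it. A worm tilts it in the stand's x-z plane by 0.08 rad per rad of knob, towards the knob for positive knob values; upright at knob value 0. A push over about 20 N at its top can drive the knob back.
- knob (a joint): Knob angle about the upright, counter-clockwise from above positive, stops at -1.5 and +1.5 rad. 0 = pointer at the long mark, on the stud's side of the knob (stand's +x). Starts between 0.5 and 1.3. Scale marks are 15 degrees (0.26 rad) apart; set means within half a division. It turns stiffly (0.13 N m) and stays where it is left.
- knob_grip (a point): Grip point on the knob's axis, 82 mm above the worktop, 26 mm above the worm box, 6 mm below the knob's top. The bar is 36 mm long, 12 mm thick, 29 mm deep, on a flat disc 38 mm wide that ends 3.5 mm above the box. The point's x axis runs along the bar towards its pointer nose (at value 0: the stand's +x); grip across the 12 mm.
- knob_nose (a point): Tip of the knob's small pointer nose, 24 mm from the axis, low beside the scale, 63 mm above the worktop.
- try_square: Loose L-shaped steel try square, 0.2 to 0.33 kg, standing on its foot. Origin at its outer corner: foot's underside, blade's back face, middle of the thickness; x along the foot away from the back face, z up the blade. Blade: x 0..28 mm, 18 mm thick, 95 mm tall. Foot: x 26..90 mm, 26 mm thick, 16 mm high. Its x starts roughly to the robot's left; its place swaps with two bystanders.
- blade_grip (a point): A good point to grip the try square: in the middle of its blade, 14 mm from the back face, 68 mm above the foot's underside; same axes as the square; grip across y (18 mm).
- seat (a point): Where the square's origin lies when seated: on the plate's top, touching the stud's face that looks away from the knob, 7 mm from the stud's axis. Axes of the stand; seated, the square has the same axes.
- weighing_bottle: Bystander: 35 mm wide, 65 mm high stoppered glass bottle; origin under its centre. Leave it alone.
- beaker_100: Bystander: glass beaker, 57 mm wide, 74 mm high; origin under its centre. Leave it alone.
- petri_dish: Bystander: glass dish, 65 mm wide, 15 mm high; origin under its centre. Leave it alone.
- kcl_bottle: Bystander: capped bottle, 46 mm wide, 92 mm high; origin under its centre. Leave it alone.
- ph_strips: Bystander: small cardboard box 26x60x45 mm; origin under its centre. Leave it alone.

How it is judged:
On the way, in this order (a step that is already met when the one before it is completed fails the run):
1. the knob's pointer is at the long mark, while the square has not been moved (value of joint knob between -0.13 and 0.13 rad and distance of try_square from where it was at the start of the episode below 0.02 m), for 0.3 s.
2. the square is picked up, clear of the worktop (height (world z) of try_square above 0.03 m and contact force between the fingers and try_square above 1 N), for 0.1 s.
At the end, for the whole second after the job is handed in: Knob within 0.13 rad of the long mark; the gripper still grips the square; it presses on stud and plate with over 1 N each, at rest, upright within 0.03 rad (0.035 to the stud), in line with the stand within 0.09 rad, its corner at the stud's foot within 4 mm along, 7 mm across, 2.5 mm up or down (value of joint knob between -0.13 and 0.13 rad and contact force between try_square and stud above 1 N and contact force between try_square and base_plate above 1 N and contact force between the fingers and try_square above 2 N and angle between the z axis of try_square and the z axis of stand, either way round below 0.03 rad and angle between the z axis of try_square and the z axis of stud, either way round below 0.035 rad and angle between the x axis of try_square and the x axis of stand, either way round below 0.09 rad and x of try_square in the frame of stand between 0.003 and 0.011 m and y of try_square in the frame of stand between -0.007 and 0.007 m and z of try_square in the frame of stand between 0.009 and 0.0145 m and linear speed of try_square below 0.02 m/s); the arm keeps its last pose, push and grip.
It fails at once if a bystander is shifted by more than 30 mm (distance of any of weighing_bottle, beaker_100, petri_dish, kcl_bottle, ph_strips from where it was at the start of the episode above 0.03 m).
It fails at once if the square is knocked over (angle between try_square's own z axis and vertical above 0.6 rad).
It also fails if it takes over 48 s, if anything falls off the work surface, if the arm or the gripper's body presses on something with over 40 N, if the wrist force passes 120 N, or if a joint passes its speed limit or range.

## Working session

There is one attempt and no reset: what is moved stays moved. The work goes in short steps, Python scripts to look and compute and a shell command to move; the robot and the scene stay as the last step left them, time stands still between calls to the robot, and variables do not carry over. Pictures are saved under pics/ and viewed, and the job is handed in when it is done.

```bash
mkdir -p pics; ls
python3 - <<'E'
from bench import *
import cv2
s=read_state()
print({k:(v if not hasattr(v,'tolist') else v.tolist()) for k,v in s.items()})
for n in ["scene","top","wrist"]:
    f=grab_frame(n); cv2.imwrite(f"pics/{n}0.png",f["frame"])
    print(n,{k:v for k,v in f.items() if k!="frame"})
E
```

```text
pics
{'t': 0.0, 'joints': [1.1569974204734625, 0.3427335912042977, 1.5250044641921967, 1.5086762749107697e-05, 1.2753613667242911, -0.14600978127481062], 'joint_velocities': [-0.0010739004488899194, -0.0006154443717458598, -0.0017149608472840964, -0.0011811584487250104, 0.00011555979191404649, -0.0008818017305267442], 'joint_torque': [0.0008162778067344334, -43.12488913536072, -24.42151665687561, 0.07187621667981148, 0.055885944748297334, -0.0001383446215186268], 'tcp_pos': [0.13873582018075806, 0.5059336103270083, 0.22604368637976152], 'tcp_rot': [-0.7002668390309787, 0.7012880011669521, -0.09454870471244951, 0.09424455427249008], 'wrist_force': [-0.41432972713817684, -0.26789696733779683, -0.3189033378596288], 'torque': [0.042090259173769844, 0.012042071523897692, 0.029088315330453265], 'grip_width': 0.09183518265252197}
scene {'fx': 466.38719284339345, 'fy': 466.38719284339345, 'cx': 320.9763555600069, 'cy': 229.18482435502332, 'R': array([[-0.78574092, -0.61824827,  0.01950101],
       [-0.2942199 ,  0.34582493, -0.89097686],
       [ 0.54410097, -0.70581456, -0.45362974]]), 't': array([0.52819361, 0.20755137, 1.00363627])}
top {'fx': 556.0215097341381, 'fy': 556.0215097341381, 'cx': 316.30190560291715, 'cy': 237.9725577364682, 'R': array([[-0.0109405 , -0.99980893, -0.01619912],
       [-0.99136795,  0.01296199, -0.13046676],
       [ 0.1306518 ,  0.01463191, -0.99132034]]), 't': array([0.14562121, 0.57281692, 1.42467382])}
wrist {'fx': 374.05919879564846, 'fy': 374.05919879564846, 'cx': 322.5823164898979, 'cy': 232.30448526095262, 'T_tool_cam': array([[ 8.73267201e-04,  9.68755215e-01,  2.48017279e-01,
        -6.65460536e-02],
       [ 1.82557839e-03, -2.48018505e-01,  9.68753575e-01,
        -1.58919668e-01],
       [ 9.99997952e-01, -3.93205737e-04, -1.98512501e-03,
         1.63493030e-04],
       [ 0.00000000e+00,  0.00000000e+00,  0.00000000e+00,
         1.00000000e+00]])}
```

View pics/scene0.png

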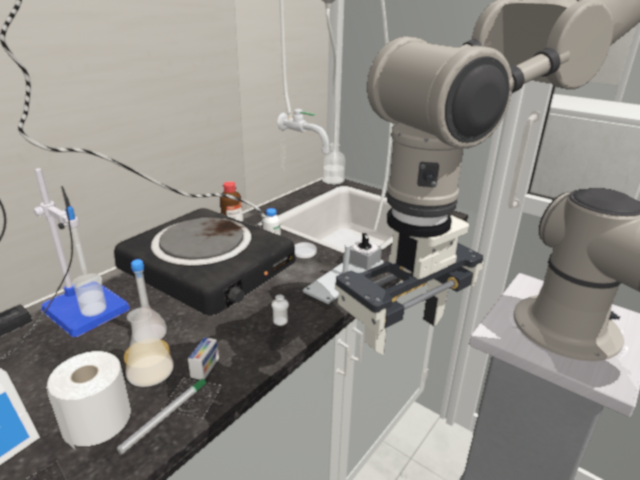

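View pics/top0.png

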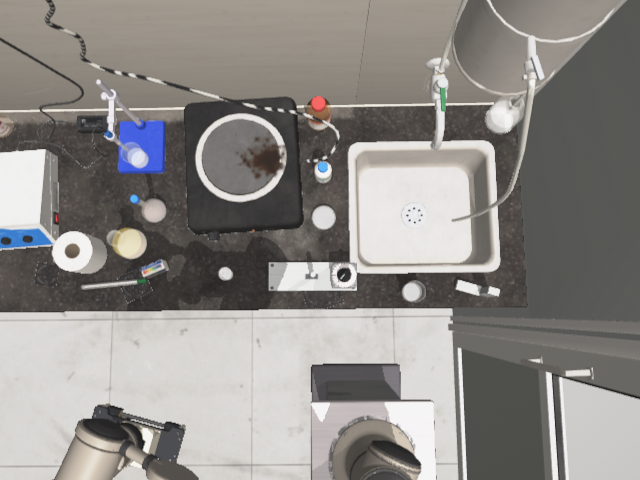

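View pics/wrist0.png

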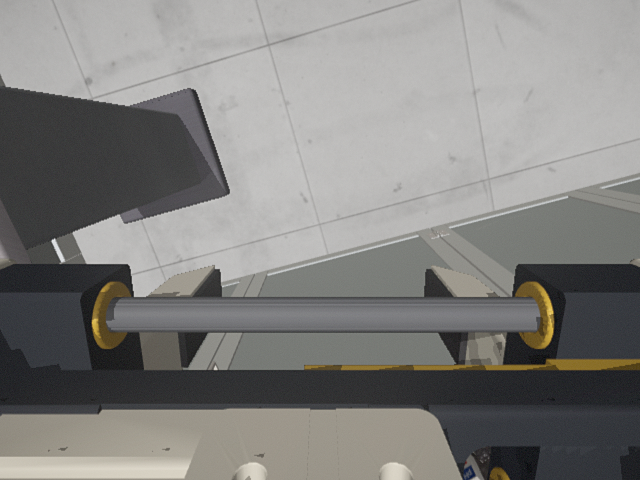

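Top view: the stand's plate spans (268–356, 262–290), the worm box and knob are at (344,274), and the stud is near (312,272). The square-like object is at (478,289) and the beaker at (413,291). I'll zoom in and set up helpers.

```bash
cat > h.py <<'E'
from bench import *
import numpy as np, cv2
from scipy.spatial.transform import Rotation as Ro
def rot(q): return Ro.from_quat([q[1],q[2],q[3],q[0]]).as_matrix()
def cam(n):
    s=read_state(); f=grab_frame(n)
    if n=="wrist":
        T=np.eye(4); T[:3,:3]=rot(s["tcp_rot"]); T[:3,3]=s["tcp_pos"]
        W=T@f["T_tool_cam"]; f["Rw"]=W[:3,:3]; f["c"]=W[:3,3]
    else:
        f["Rw"]=f["R"].T; f["c"]=-f["R"].T@f["t"]
    return f
def ray(f,u,v):
    d=f["Rw"]@np.array([(u-f["cx"])/f["fx"],(v-f["cy"])/f["fy"],1.]); return d/np.linalg.norm(d)
def onz(f,u,v,z):
    d=ray(f,u,v); return f["c"]+d*(z-f["c"][2])/d[2]
def proj(f,X):
    p=f["Rw"].T@(np.asarray(X,float)-f["c"]); return np.array([f["fx"]*p[0]/p[2]+f["cx"],f["fy"]*p[1]/p[2]+f["cy"]])
def two(f1,p1,f2,p2):
    d1=ray(f1,*p1);d2=ray(f2,*p2)
    A=np.stack([d1,-d2],1); s=np.linalg.lstsq(A,f2["c"]-f1["c"],rcond=None)[0]
    a=f1["c"]+s[0]*d1;b=f2["c"]+s[1]*d2
    return (a+b)/2,np.linalg.norm(a-b)
def crop(f,x0,y0,x1,y1,k,name): cv2.imwrite("pics/"+name,cv2.resize(f["frame"][y0:y1,x0:x1],None,fx=k,fy=k,interpolation=cv2.INTER_CUBIC))
def show():
    s=read_state(); R=rot(s["tcp_rot"]); np.set_printoptions(precision=4,suppress=True)
    print("t",round(s["t"],2),"tcp",np.array(s["tcp_pos"]),"\nR",R.tolist(),"\nF",np.array(s["wrist_force"]),"w",s["grip_width"],"j",np.array(s["joints"]))
E
python3 - <<'E'
from h import *
f=cam("top"); crop(f,200,240,360,310,5,"topA.png"); crop(f,390,260,520,320,6,"topB.png")
for n,(u,v,z) in dict(knob=(344,274,.088),box=(343,275,.056),pl=(268,276,.012),sq=(478,289,0.016),beaker=(413,291,.0),stud=(312,275,.012),sb=(225,273,0.03),petri=(323,216,0)).items(): print(n,onz(f,u,v,z))
show()
E
```

```text
knob [0.47558747 0.06923581 0.088     ]
box [0.47514923 0.0707567  0.056     ]
pl [0.47769811 0.26874412 0.012     ]
sq [ 0.43666665 -0.28455069  0.016     ]
beaker [ 0.4339382  -0.11647802  0.        ]
stud [0.47895451 0.15164769 0.012     ]
sb [0.4858006 0.3802851 0.03     ]
petri [0.63957035 0.12045688 0.        ]
t 0.2 tcp [0.1388 0.5061 0.2263] 
R [[0.9643539163978847, -0.0003617968341960154, 0.26461555704665773], [-0.26461576796858144, -0.0007939140052156124, 0.9643535995903942], [-0.00013881808264007423, -0.9999996194017293, -0.0008613512273421553]] 
F [ 0.6371 -0.1274 -0.5651] w 0.09155102832610315 j [ 1.157   0.3424  1.5246  0.      1.2754 -0.146 ]
```

View pics/topA.png

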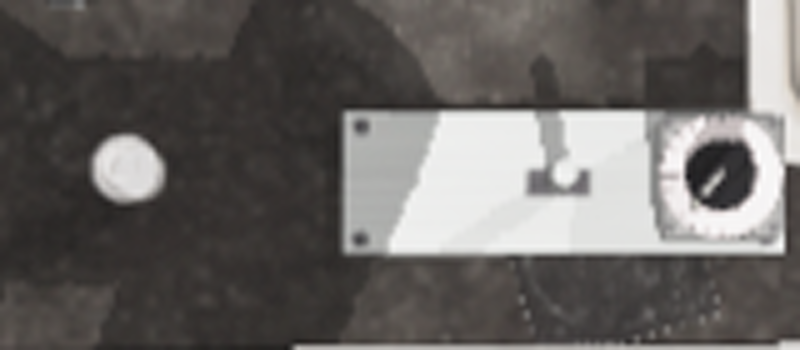

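View pics/topB.png

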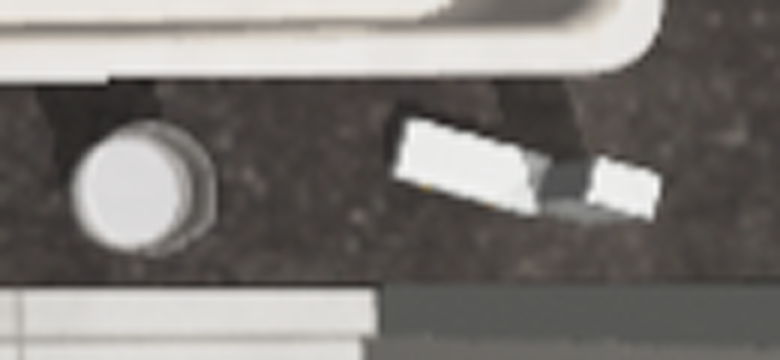

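The square stands at the right of the sink (foot end at crop (405,150), blade at the right end), and the knob pointer is at about +45°. I'll fix rough numbers and plan the first move to look with the wrist camera.

```bash
cat >> h.py <<'E'
def plan(P,yaw=None,n=None,vmax=.045,amax=8.3):
    """suggest rows to reach TCP P with tool pointing down and tool z at yaw (deg)"""
    s=read_state(); p=np.array(s["tcp_pos"]); R=rot(s["tcp_rot"])
    if yaw is None: Rt=R
    else:
        y=np.radians(yaw); z=np.array([np.cos(y),np.sin(y),0]); yy=np.array([0,0,-1.]); Rt=np.stack([np.cross(yy,z),yy,z],1)
    rv=Ro.from_matrix(R.T@Rt).as_rotvec(); P=np.array(P,float)
    k=n or int(np.ceil(max(np.linalg.norm(P-p)/vmax,np.degrees(np.linalg.norm(rv))/amax,1)))
    o=[];
    for i in range(k):
        Ri=R@Ro.from_rotvec(rv*i/k).as_matrix(); o.append(np.round(Ri.T@(P-p)/k,4).tolist())
    print(k,"rows; offs",o,"turn",np.round(np.degrees(rv)/k,2).tolist())
E
python3 - <<'E'
from h import *
f=cam("top")
B=lambda x,y,z:onz(f,390+x/6,260+y/6,z)
A=lambda x,y,z:onz(f,200+x/5,240+y/5,z)
bl=[B(*q,.095) for q in [(598,155),(660,175),(655,218),(590,200)]]
print("blade top",bl,np.mean(bl,0))
print("foot end",B(410,115,.016),B(395,178,.016))
print("foot near",B(540,150,.016),B(520,212,.016))
print("plate corners",[A(*q,.012) for q in [(343,112),(343,255),(784,255)]],"knob",A(722,175,.088),"studtop",A(566,172,.092))
plan([.475,.04,.27],0)
E
```

```text
blade top [array([ 0.44132283, -0.29228919,  0.095     ]), array([ 0.4327636 , -0.31742799,  0.095     ]), array([ 0.41506996, -0.3144162 ,  0.095     ]), array([ 0.42278613, -0.28803698,  0.095     ])] [ 0.42798563 -0.30304259  0.095     ]
foot end [ 0.46308746 -0.23419926  0.016     ] [ 0.43559211 -0.22643303  0.016     ]
foot near [ 0.44708946 -0.29029968  0.016     ] [ 0.42014643 -0.28025959  0.016     ]
plate corners [array([0.51396199, 0.26715544, 0.012     ]), array([0.4379289 , 0.26713501, 0.012     ]), array([0.43523794, 0.03359359, 0.012     ])] knob [0.47305716 0.06827315 0.088     ] studtop [0.4752483  0.14675697 0.092     ]
13 rows; offs [[0.0344, -0.0033, -0.0277], [0.037, -0.0033, -0.0242], [0.0393, -0.0033, -0.0203], [0.0411, -0.0033, -0.0163], [0.0425, -0.0033, -0.0121], [0.0435, -0.0033, -0.0078], [0.0441, -0.0033, -0.0034], [0.0442, -0.0033, 0.001], [0.0439, -0.0034, 0.0055], [0.0431, -0.0034, 0.0098], [0.0419, -0.0034, 0.0141], [0.0403, -0.0034, 0.0182], [0.0383, -0.0034, 0.0221]] turn [0.0, 5.74, 0.0]
```

```bash
python3 -m handwheel '{"offset":[[0.034,-0.003,-0.028],[0.037,-0.003,-0.024],[0.039,-0.003,-0.020],[0.041,-0.003,-0.016],[0.043,-0.003,-0.012],[0.044,-0.003,-0.008],[0.044,-0.003,-0.003],[0.044,-0.003,0.001],[0.044,-0.003,0.006],[0.043,-0.003,0.010],[0.042,-0.003,0.014],[0.040,-0.003,0.018]],"turn":[[0,5.7,0],[0,5.7,0],[0,5.7,0],[0,5.7,0],[0,5.7,0],[0,5.7,0],[0,5.7,0],[0,5.7,0],[0,5.7,0],[0,5.7,0],[0,5.7,0],[0,5.7,0]],"jaw":[1,1,1,1,1,1,1,1,1,1,1,1]}'
python3 - <<'E'
from h import *
show(); plan([.475,.04,.27],0)
E
```

```text
t: 1.45
tcp_pos: [0.4513, 0.0597, 0.2631]
tcp_rot: [0.518, -0.517, 0.482, -0.482]
wrist_force: [0.6, 0.5, -0.2]
grip_width: 0.0918
t 1.45 tcp [0.4513 0.0597 0.2631] 
R [[0.07143904656906108, 0.0019024786073247868, 0.9974431528665945], [-0.997444754626726, 0.0007891505311429237, 0.07143765610005759], [-0.0006512241813817488, -0.9999978789060446, 0.0019539934692099914]] 
F [ 0.6356  0.4567 -0.1613] w 0.09178956797002086 j [-0.0377  0.1828  1.6395  0.0009  1.3174 -0.1095]
1 rows; offs [[0.0213, -0.0069, 0.0223]] turn [-0.11, 4.1, -0.04]
```

```bash
python3 -m handwheel '{"offset":[[0.021,-0.007,0.022],[0,0,0]],"turn":[[-0.1,4.1,0],[0,0,0]],"jaw":[1,1]}'
python3 - <<'E'
from h import *
show(); f=cam("wrist"); cv2.imwrite("pics/w1.png",f["frame"])
E
```

```text
t: 1.65
tcp_pos: [0.4778, 0.0347, 0.2702]
tcp_rot: [-0.497, 0.497, -0.503, 0.503]
wrist_force: [-0.2, 0.8, 0.2]
grip_width: 0.0917
t 1.65 tcp [0.4778 0.0347 0.2702] 
R [[-0.011991523323275383, 0.0011849690132224588, 0.9999273969728127], [-0.9999279595976966, -0.0005424367910593919, -0.011990887253035154], [0.0005281885786704299, -0.9999991508050221, 0.001191388291009371]] 
F [-0.2331  0.7791  0.1686] w 0.09165218522689202 j [-0.0874  0.2236  1.5673 -0.0004  1.3495 -0.0753]
```

View pics/w1.png

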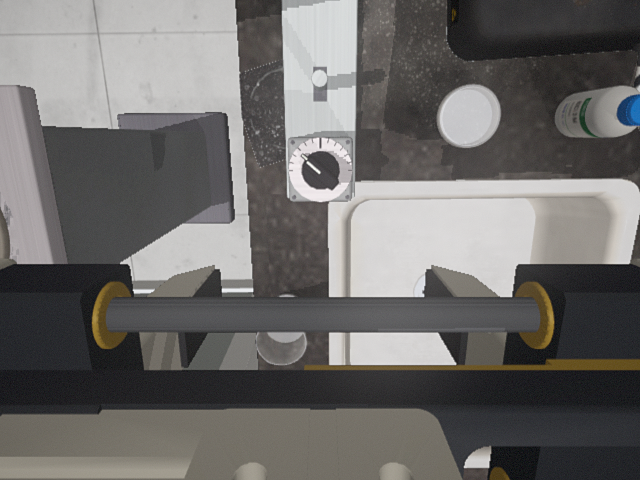

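Run:
```python
from h import *
f=cam("wrist"); crop(f,270,50,370,210,5,"w1k.png")
```

```text
(no output)
```

View pics/w1k.png

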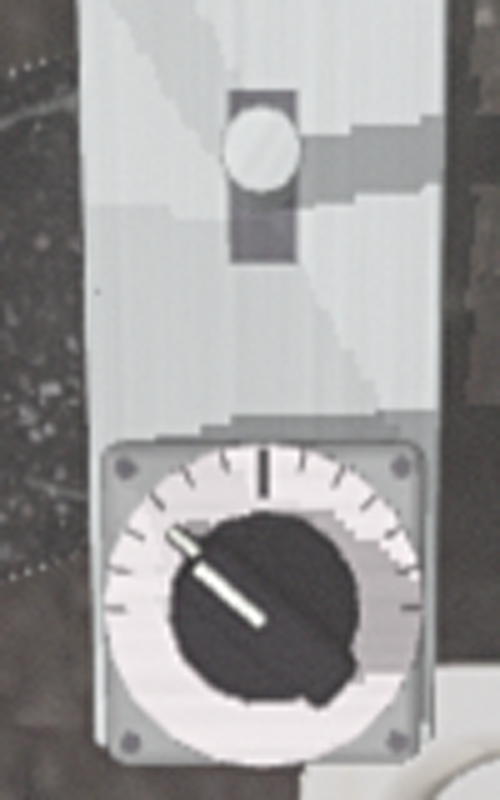

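The crop shows the long mark at (263,472), the pointer line from (195,565) to (262,622), the nose tip at (172,528) and the stud top at (261,149). Next I'll compute positions from these.

Run:
```python
from h import *
f=cam("wrist"); t=cam("top")
C=lambda x,y,z:onz(f,270+x/5,50+y/5,z)
nose=C(172,528,.063); a=C(195,565,.088); b=C(262,622,.088)
bx=np.mean([C(*q,.056) for q in [(103,443),(426,443),(108,764),(437,764)]],0)
lm=C(263,472,.0575); print("nose",nose,"line",a,b,"boxctr",bx,"long",lm)
top=C(262,607,.0595); print("disc ctr",top)
d=b-a; print("line yaw",np.degrees(np.arctan2(-d[1],-d[0])))
d=nose-bx; print("nose yaw",np.degrees(np.arctan2(d[1],d[0])),np.linalg.norm(d[:2]))
d=lm-bx; print("mark yaw",np.degrees(np.arctan2(d[1],d[0])),np.linalg.norm(d[:2]))
# plate edges
for v in (30,300): 
  l=C(78 if v==30 else 86,v,.012); r=C(444 if v==30 else 440,v,.012); print("edges",l,r,(l+r)/2)
T=lambda x,y:(200+x/5,240+y/5); W=lambda x,y:(270+x/5,50+y/5)
print("knob line inner end",two(f,W(262,622),t,T(722,175)))
print("stud top",two(f,W(261,149),t,T(566,172)), C(261,149,.092))
print("box corners", two(f,W(103,443),t,T(655,238)))
```

```text
nose [0.45719429 0.08549757 0.063     ] line [0.46246806 0.08019851 0.088     ] [0.47440342 0.06995368 0.088     ] boxctr [0.47557922 0.06973342 0.056     ] long [0.47469674 0.09569008 0.0575    ]
disc ctr [0.47430339 0.07004358 0.0595    ]
line yaw 139.35853683702337
nose yaw 139.38857817792558 0.024218055826016455
mark yaw 91.94720933235935 0.025971653193791924
edges [0.43732338 0.183252   0.012     ] [0.51234225 0.18261084 0.012     ] [0.47483282 0.18293142 0.012     ]
edges [0.43729899 0.13052596 0.012     ] [0.51234829 0.12991364 0.012     ] [0.47482364 0.1302198  0.012     ]
knob line inner end (array([0.47440906, 0.06758855, 0.06524541]), np.float64(0.00030608388418092874))
stud top (array([0.47451903, 0.14664171, 0.10955874]), np.float64(0.000989851183434922)) [0.47489089 0.14928272 0.092     ]
box corners (array([0.44337115, 0.10169331, 0.05051441]), np.float64(0.0007420440434909081))
```

Knob ≈ +0.86 rad, axis (0.475, 0.070), stand yaw ≈ 90°, stud at about (0.475, 0.155). I'll take a second wrist view from lower down to check the heights.

```bash
python3 - <<'E'
from h import *
import json
f=cam("wrist"); s=read_state(); json.dump(dict(Rw=f["Rw"].tolist(),c=f["c"].tolist(),**{k:f[k] for k in("fx","fy","cx","cy")}),open("w1.json","w"))
E
python3 -m handwheel '{"offset":[[0,0.04,0],[0,0.04,0],[0,0,0]],"turn":[[0,0,0],[0,0,0],[0,0,0]],"jaw":[0.8,0.7,0.7]}'
python3 - <<'E'
from h import *
show(); f=cam("wrist"); crop(f,240,0,400,240,3.3,"w2k.png")
E
```

```text
t: 2.2
tcp_pos: [0.4732, 0.0418, 0.1895]
tcp_rot: [0.502, -0.5, 0.499, -0.5]
wrist_force: [-0.4, 0.6, -0.2]
grip_width: 0.0721
t 2.2 tcp [0.4732 0.0418 0.1895] 
R [[0.002579276732553204, 0.0028383887981122125, 0.9999926454132391], [-0.9999964834299073, 0.0006241344552356254, 0.0025775150826578552], [-0.0006168138750470287, -0.9999957769936896, 0.002839988632197449]] 
F [-0.3874  0.6147 -0.1986] w 0.07213907621788083 j [-0.074   0.2855  1.7167  0.0009  1.1366 -0.077 ]
```

View pics/w2k.png

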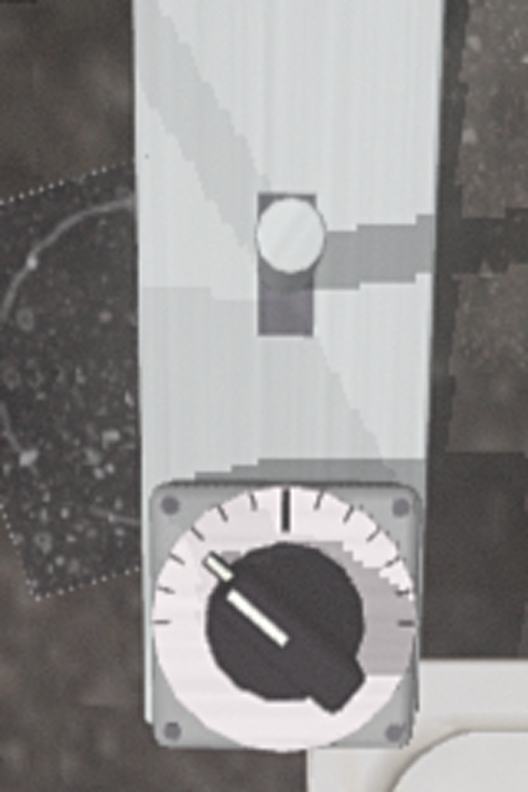

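Run:
```python
from h import *
import json
g=json.load(open("w1.json")); g["Rw"]=np.array(g["Rw"]); g["c"]=np.array(g["c"])
f=cam("wrist"); W=lambda x,y:(270+x/5,50+y/5); V=lambda x,y:(240+x/3.3,y/3.3)
for n,a,b in [("nose",(172,528),(207,558)),("line out",(195,565),(229,595)),("line in",(262,622),(286,641)),("stud",(261,149),(291,235)),("mark",(263,472),(286,510)),("box",(103,443),(150,483))]: print(n,two(g,W(*a),f,V(*b)))
c=lambda x,y,z:onz(f,*V(x,y),z)
bx=np.mean([c(*q,.056) for q in [(150,484),(420,482),(150,746),(416,748)]],0); print(bx)
a,b=c(229,595,.088),c(286,641,.088); d=a-b; print(a,b,np.degrees(np.arctan2(d[1],d[0])))
n=c(207,558,.063); d=n-bx; print(n,np.degrees(np.arctan2(d[1],d[0])),np.hypot(*d[:2])); print("mark",c(286,490,.0565),"stud",c(291,235,.092))
plan([.475,.070,.13],49.4)
```

```text
nose (array([0.4627789 , 0.09154836, 0.15672406]), np.float64(0.0033284796141350046))
line out (array([0.46669693, 0.08774736, 0.17499231]), np.float64(0.0033817400977969804))
line in (array([0.4752961 , 0.07911226, 0.16269031]), np.float64(0.003004303959290973))
stud (array([0.47559971, 0.13856575, 0.16756972]), np.float64(0.004453558821156677))
mark (array([0.4751158 , 0.10063208, 0.20211811]), np.float64(0.002086701445211274))
box (array([0.44976294, 0.10240289, 0.11205674]), np.float64(0.00409512606995336))
[0.47802038 0.06885585 0.056     ]
[0.46581309 0.07813213 0.088     ] [0.4779636  0.06831096 0.088     ] 141.0516528127225
[0.46006751 0.08377135 0.063     ] 140.27970252808686 0.023340467570993794
mark [0.47834333 0.09891557 0.0565    ] stud [0.47851651 0.14861011 0.092     ]
6 rows; offs [[-0.0048, 0.0106, -0.0003], [-0.0048, 0.0106, 0.0004], [-0.0046, 0.0106, 0.0011], [-0.0044, 0.0106, 0.0018], [-0.0041, 0.0106, 0.0024], [-0.0037, 0.0106, 0.003]] turn [-0.1, -8.21, 0.04]
```

The triangulated heights are inconsistent, probably because the pose was still settling or pose readings are noisy. I'll check the pose scatter now.

Run:
```python
from h import *
np.set_printoptions(precision=4,suppress=True)
for i in range(5):
    s=read_state(); print(s["t"],np.array(s["tcp_pos"]),Ro.from_matrix(rot(s["tcp_rot"])).as_rotvec(),np.abs(s["joint_velocities"]).max()); f=cam("wrist")
crop(f,240,0,400,240,3.3,"w3k.png")
print(f["c"])
```

```text
2.3 [0.4762 0.0414 0.1938] [-1.2022  1.1997 -1.2127] 0.048781031226142954
2.35 [0.4771 0.0411 0.1948] [-1.2003  1.198  -1.2144] 0.020295335498089172
2.4 [0.4776 0.0409 0.1952] [-1.1993  1.1972 -1.2154] 0.007847218176808555
2.45 [0.4777 0.0408 0.1951] [-1.199   1.1971 -1.2157] 0.008459258126539703
2.5 [0.4776 0.0407 0.195 ] [-1.199   1.1975 -1.2158] 0.009706171239244612
[0.4752 0.1074 0.3538]
```

View pics/w3k.png

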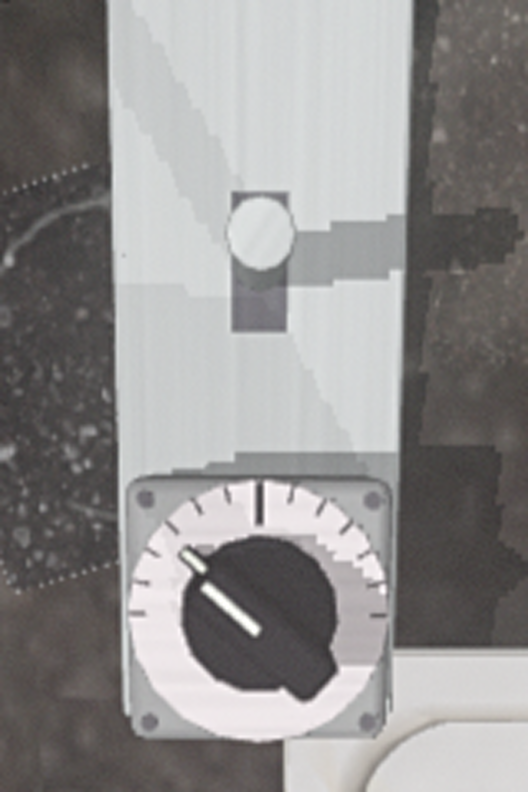

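The arm was still settling then; it is at rest now. In this settled view the stud top is at (261,232), the nose tip at (182,550), the pointer line runs (204,587)–(259,632), and the box corners are (127,478), (391,478), (128,738), (388,738).

Run:
```python
from h import *
f=cam("wrist"); t=cam("top"); V=lambda x,y:(240+x/3.3,y/3.3); T=lambda x,y:(200+x/5,240+y/5)
c=lambda x,y,z:onz(f,*V(x,y),z)
bx=np.mean([c(*q,.056) for q in [(127,478),(391,478),(128,738),(388,738)]],0); print("box",bx)
a,b=c(204,587,.088),c(259,632,.088); d=a-b; print(a,b,np.degrees(np.arctan2(d[1],d[0])))
n=c(182,550,.063); d=n-bx; print("nose",n,np.degrees(np.arctan2(d[1],d[0])),np.hypot(*d[:2])); print("mark",c(260,480,.0565),c(260,525,.0565),"stud",c(261,232,.092))
for y in (20,300): l,r=c(107+ (4 if y==20 else 9),y,.012),c(413 if y==20 else 408,y,.012); print("plate",l,r,(l+r)/2)
print("stud2",two(f,V(261,232),t,T(566,172)))
print("boxcorner2",two(f,V(127,478),t,T(655,240)), "nose2",two(f,V(182,550),t,T(697,196)), "corner", two(f,V(391,478),t,T(655,116)))
import json; json.dump(dict(Rw=f["Rw"].tolist(),c=f["c"].tolist(),**{k:f[k] for k in("fx","fy","cx","cy")}),open("w3.json","w"))
```

```text
box [0.47575285 0.06897791 0.056     ]
[0.46400409 0.078352   0.088     ] [0.47574513 0.06865154 0.088     ] 140.43642782186964
nose [0.45796722 0.08419378 0.063     ] 139.45252009943164 0.023406228104181293
mark [0.47615782 0.09986995 0.0565    ] [0.4761288  0.08949642 0.0565    ] stud [0.47636696 0.14831668 0.092     ]
plate [0.43985031 0.20938862 0.012     ] [0.51448433 0.20966634 0.012     ] [0.47716732 0.20952748 0.012     ]
plate [0.43900404 0.14437317 0.012     ] [0.5150233  0.14446346 0.012     ] [0.47701367 0.14441832 0.012     ]
stud2 (array([0.47558334, 0.14696221, 0.09841756]), np.float64(0.0016564704837820294))
boxcorner2 (array([0.44299134, 0.10091654, 0.03727763]), np.float64(0.0020524606543840694)) nose2 (array([0.46104324, 0.08390845, 0.09381053]), np.float64(0.006012148695155635)) corner (array([0.50144605, 0.10166714, 0.10831062]), np.float64(0.0003199396092355557))
```

```bash
python3 -m handwheel '{"offset":[[0,-0.04,0],[0,-0.04,0],[0,0,0],[0,0,0],[0,0,0]],"turn":[[0,0.2,0],[0,0,0],[0,0,0],[0,0,0],[0,0,0]],"jaw":[0.6,0.5,0.5,0.5,0.5]}' >/dev/null
python3 - <<'E'
from h import *
import json
f=cam("wrist"); crop(f,270,40,370,210,4.7,"w4k.png"); show()
json.dump(dict(Rw=f["Rw"].tolist(),c=f["c"].tolist(),**{k:f[k] for k in("fx","fy","cx","cy")}),open("w4.json","w"))
E
```

```text
t 3.2 tcp [0.4754 0.0402 0.277 ] 
R [[-0.003976083768214289, 0.01217427770751045, 0.9999179854968949], [-0.9999920864430363, -0.00018184850159491672, -0.003974164368205746], [0.00013345100670658638, -0.9999258741993943, 0.012174904410545806]] 
F [0.2322 0.3408 0.0963] w 0.045837443446342586 j [-0.077   0.2089  1.5677  0.0008  1.3528 -0.0732]
```

View pics/w4k.png

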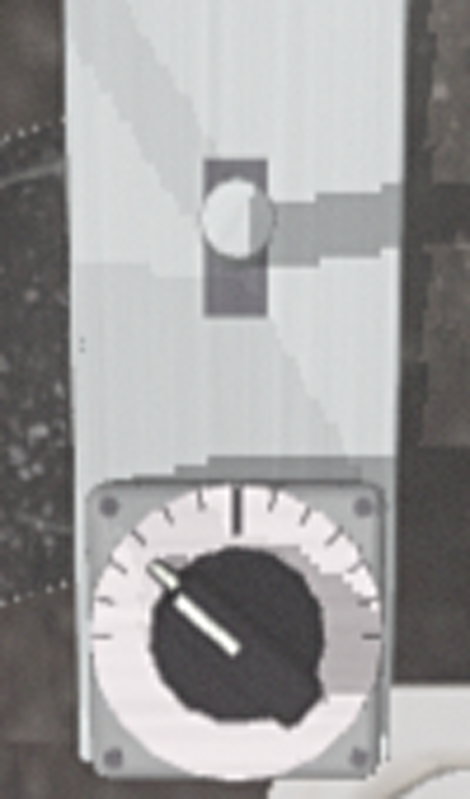

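Run:
```python
from h import *
import json
def ld(n):
    g=json.load(open(n)); g["Rw"]=np.array(g["Rw"]); g["c"]=np.array(g["c"]); return g
f=ld("w3.json"); g=ld("w4.json"); V=lambda x,y:(240+x/3.3,y/3.3); W=lambda x,y:(270+x/4.7,40+y/4.7)
for n,a,b in [("stud",(261,232),(238,217)),("nose",(182,550),(150,566)),("out",(204,587),(178,599)),("in",(259,632),(237,653)),("box",(127,478),(85,484)),("box",(391,478),(390,480)),("box",(128,738),(93,772)),("box",(388,738),(385,777))]: print(n,*two(f,V(*a),g,W(*b)))
c=lambda x,y,z:onz(g,*W(x,y),z)
print("box4",np.mean([c(*q,.056) for q in [(85,484),(390,480),(93,772),(385,777)]],0)); a,b=c(178,599,.088),c(237,653,.088); d=a-b;print(a,b,np.degrees(np.arctan2(d[1],d[0])))
show(); plan([.4755,.0695,.16],49.7)
```

```text
stud [0.47642881 0.14778129 0.09545914] 0.0001565419603159417
nose [0.45674969 0.08207778 0.03897688] 0.0005775657003663521
out [0.46461776 0.07961896 0.10013888] 0.00023702445029771875
in [0.47588989 0.06581973 0.06862035] 0.00020357585415057509
box [0.44207849 0.09955596 0.02716249] 0.00020747792880972953
box [ 0.51556693  0.09878714 -0.02313146] 0.0007654831027864936
box [0.44576466 0.0424405  0.07654906] 0.0004655421733232893
box [0.5092601  0.03477689 0.04390022] 0.0004844168675435395
box4 [0.47640061 0.06904431 0.056     ]
[0.46439346 0.07857519 0.088     ] [0.47587666 0.06797492 0.088     ] 137.28956918619443
t 3.2 tcp [0.4754 0.0402 0.277 ] 
R [[-0.003976083768214289, 0.01217427770751045, 0.9999179854968949], [-0.9999920864430363, -0.00018184850159491672, -0.003974164368205746], [0.00013345100670658638, -0.9999258741993943, 0.012174904410545806]] 
F [0.2322 0.3408 0.0963] w 0.045837443446342586 j [-0.077   0.2089  1.5677  0.0008  1.3528 -0.0732]
7 rows; offs [[-0.0042, 0.0167, -0.0002], [-0.0042, 0.0167, 0.0003], [-0.0041, 0.0167, 0.0009], [-0.0039, 0.0167, 0.0014], [-0.0037, 0.0167, 0.0019], [-0.0034, 0.0167, 0.0024], [-0.0031, 0.0167, 0.0028]] turn [-0.09, -7.13, 0.04]
```

Knob axis ≈ (0.4757, 0.069), bar yaw ≈ 139.4°, stud-top height 0.095 (expected 0.092). Moving over the knob, jaws across the bar.

```bash
python3 -m handwheel '{"offset":[[-0.0042,0.017,0],[-0.0042,0.017,0],[-0.004,0.017,0.001],[-0.004,0.017,0.0015],[-0.0037,0.017,0.002],[-0.0034,0.017,0.0024],[-0.003,0.017,0.003],[0,0,0],[0,0,0],[0,0,0]],"turn":[[-0.1,-7.1,0.05],[-0.1,-7.1,0.05],[-0.1,-7.1,0.05],[-0.1,-7.1,0.05],[-0.1,-7.1,0.05],[-0.1,-7.1,0.05],[-0.1,-7.1,0.05],[0,0,0],[0,0,0],[0,0,0]],"jaw":[0.5,0.5,0.5,0.5,0.5,0.5,0.5,0.5,0.5,0.5]}' >/dev/null
python3 - <<'E'
from h import *
show(); plan([.4757,.0692,.075],49.4)
f=cam("wrist"); cv2.imwrite("pics/w5.png",f["frame"])
E
```

```text
t 4.2 tcp [0.4698 0.0703 0.1456] 
R [[0.7778393172554233, -0.01845769597109126, 0.6281920964092559], [-0.6282950436723892, 0.0002829150120976509, 0.7779751011798557], [-0.014537352865212072, -0.9998296021915609, -0.0113768164763971]] 
F [-0.3996  0.0838 -0.0733] w 0.04642248511066589 j [-0.013   0.3488  1.7619  0.      1.0494 -0.9045]
2 rows; offs [[0.0031, 0.0352, 0.0018], [0.0029, 0.0353, 0.0017]] turn [0.33, 0.84, -0.41]
```

View pics/w5.png

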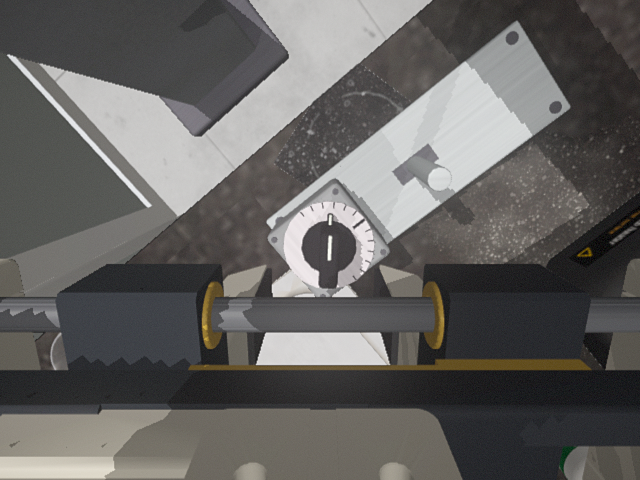

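The bar now stands vertical in the image at (330,240), parallel to the fingers. I'll check the axis from this view, then go down.

Run:
```python
from h import *
f=cam("wrist"); crop(f,260,180,400,300,5,"w6.png"); show()
```

```text
t 4.3 tcp [0.4702 0.0702 0.146 ] 
R [[0.7782640147632471, -0.017137382141162782, 0.6277033004994795], [-0.6277919293140215, 0.00026566935030403194, 0.7783811552883169], [-0.01350617683768307, -0.9998531089880873, -0.010551949302625152]] 
F [ 0.5829  0.4916 -0.83  ] w 0.04607886496975057 j [-0.0132  0.3482  1.7614  0.      1.0491 -0.9053]
```

View pics/w6.png

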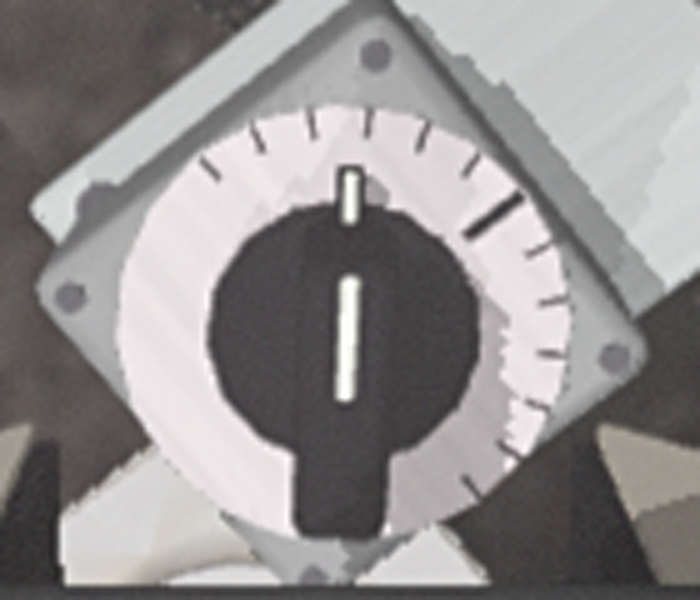

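Run:
```python
from h import *
f=cam("wrist"); c=lambda x,y,z:onz(f,260+x/5,180+y/5,z)
a,b=c(350,278,.088),c(344,400,.088); d=a-b; print(a,b,np.degrees(np.arctan2(d[1],d[0])))
n=c(350,168,.063); print("nose",n); print("scale disc ctr", c(345,320,.0575))
bx=np.mean([c(*q,.056) for q in [(70,297),(375,55),(615,356),(313,576)]],0); print("screws",bx)
m1,m2=c(468,236,.0575),c(522,198,.0575); d=m2-m1; print("mark dir",np.degrees(np.arctan2(d[1],d[0])), m1,m2)
d=n-bx; print("nose yaw",np.degrees(np.arctan2(d[1],d[0])),np.hypot(*d[:2])); d=(m1+m2)/2-bx;print("mark yaw",np.degrees(np.arctan2(d[1],d[0])))
plan([bx[0],bx[1],.1],49.4)
```

```text
[0.4649033  0.07900294 0.088     ] [0.47642876 0.06884323 0.088     ] 138.6037646604459
nose [0.4582389  0.08455399 0.063     ]
scale disc ctr [0.47525394 0.07010583 0.0575    ]
screws [0.47602155 0.06914186 0.056     ]
mark dir 87.40425343897459 [0.47647633 0.09056156 0.0575    ] [0.47688093 0.09948611 0.0575    ]
nose yaw 139.0846963665426 0.02353202390020611
mark yaw 88.54570325643503
2 rows; offs [[0.0029, 0.023, 0.0016], [0.0027, 0.023, 0.0015]] turn [0.3, 0.87, -0.38]
```

Axis (0.4758, 0.0692), bar yaw 139°. Descending.

```bash
python3 -m handwheel '{"offset":[[0.003,0.023,0.0015],[0.0025,0.023,0.0015],[0,0,0],[0,0,0],[0,0,0]],"turn":[[0.3,0.6,-0.4],[0.3,0.6,-0.4],[0,0,0],[0,0,0],[0,0,0]],"jaw":[0.5,0.5,0.5,0.5,0.5]}' >/dev/null
python3 - <<'E'
from h import *
show(); plan([.4758,.0692,.066],49.1)
E
```

```text
t 4.85 tcp [0.4789 0.0686 0.1033] 
R [[0.7626081569921921, 0.009386938139291368, 0.6467926130386319], [-0.6468160633079373, -0.0006839139971546171, 0.7626457319807587], [0.007601258829611324, -0.9999557078461094, 0.005550063980860331]] 
F [0.6223 0.2796 0.2208] w 0.045917621094361045 j [-0.016   0.4069  1.8126 -0.0007  0.9127 -0.883 ]
1 rows; offs [[-0.003, 0.0373, -0.0017]] turn [-0.32, 0.6, 0.43]
```

```bash
python3 -m handwheel '{"offset":[[-0.0015,0.013,-0.001],[-0.001,0.012,-0.0007],[-0.0005,0.011,0],[0,0,0],[0,0,0],[0,0,0]],"turn":[[-0.2,0.2,0.25],[-0.1,0.2,0.15],[0,0.2,0],[0,0,0],[0,0,0],[0,0,0]],"jaw":[0.5,0.5,0.5,0.5,0.5,0.5]}' >/dev/null
python3 - <<'E'
from h import *
show(); plan([.4758,.0692,.066],49.1)
E
```

```text
t 5.45 tcp [0.4763 0.0693 0.0661] 
R [[0.7552809686561268, 0.0025858450552903034, 0.6553960419404539], [-0.6553980019306349, -0.00011611876539674437, 0.7552836854995374], [0.0020291503627264396, -0.99999664995528, 0.0016070553889314665]] 
F [ 0.1832 -0.1446 -0.495 ] w 0.046067663133343296 j [-0.0149  0.4642  1.8507 -0.0001  0.8241 -0.8709]
1 rows; offs [[-0.0003, 0.0001, -0.0004]] turn [-0.09, -0.05, 0.12]
```

```bash
python3 -m handwheel '{"offset":[[0,0,0],[0,0,0],[0,0,0],[0,0,0],[0,0,0],[0,0,0]],"turn":[[0,0,0],[0,0,0],[0,0,0],[0,0,0],[0,0,0],[0,0,0]],"jaw":[0,0,0,0,0,0]}' 40
python3 - <<'E'
from h import *
show(); plan([.4758,.0692,.066],0)
E
```

```text
t: 6.05
tcp_pos: [0.4766, 0.0687, 0.0673]
tcp_rot: [0.663, -0.662, 0.246, -0.249]
wrist_force: [1.6, 1.0, -1.7]
grip_width: 0.012
t 6.05 tcp [0.4766 0.0687 0.0673] 
R [[0.755464883091727, 0.0038703108556377153, 0.6551777095636605], [-0.6551787469839921, -0.001170066784451862, 0.7554729912076316], [0.003690516994885651, -0.9999918257853916, 0.0016518010503098202]] 
F [ 1.6275  1.0452 -1.7286] w 0.011986849006404973 j [-0.0155  0.4621  1.85   -0.0015  0.8256 -0.8708]
6 rows; offs [[-0.0002, 0.0002, -0.0], [-0.0002, 0.0002, -0.0], [-0.0001, 0.0002, -0.0001], [-0.0001, 0.0002, -0.0001], [-0.0001, 0.0002, -0.0001], [-0.0001, 0.0002, -0.0001]] turn [-0.03, 8.18, 0.03]
```

Bar gripped (12.0 mm). Turning clockwise by about 49°.

```bash
python3 -m handwheel '{"offset":[[0,0,0],[0,0,0],[0,0,0],[0,0,0],[0,0,0],[0,0,0],[0,0,0],[0,0,0]],"turn":[[0,8,0],[0,8,0],[0,8,0],[0,8,0],[0,8,0],[0,8,0],[0,0,0],[0,0,0]],"jaw":[0,0,0,0,0,0,0,0]}' 40
python3 - <<'E'
from h import *
show(); plan([.4758,.0692,.066],0)
E
```

```text
t: 6.85
tcp_pos: [0.4761, 0.0684, 0.0673]
tcp_rot: [-0.498, 0.498, -0.501, 0.503]
wrist_force: [-0.3, -0.6, 0.7]
grip_width: 0.0118
t 6.85 tcp [0.4761 0.0684 0.0673] 
R [[-0.007985120995681716, 0.0027474612655803976, 0.9999643440139645], [-0.9999659872846545, -0.0020864868986356644, -0.007979401371522976], [0.0020644894066971786, -0.9999940489968008, 0.0027640286673039083]] 
F [-0.2578 -0.5718  0.6922] w 0.011818117412763642 j [-0.0154  0.4619  1.8506 -0.0028  0.8264 -0.0055]
1 rows; offs [[-0.0008, 0.0013, -0.0003]] turn [-0.16, -0.46, 0.12]
```

Run:
```python
from h import *
f=cam("wrist"); cv2.imwrite("pics/w7.png",f["frame"])
t=cam("scene"); crop(t,300,200,440,320,5,"s7.png")
```

```text
(no output)
```

View pics/w7.png

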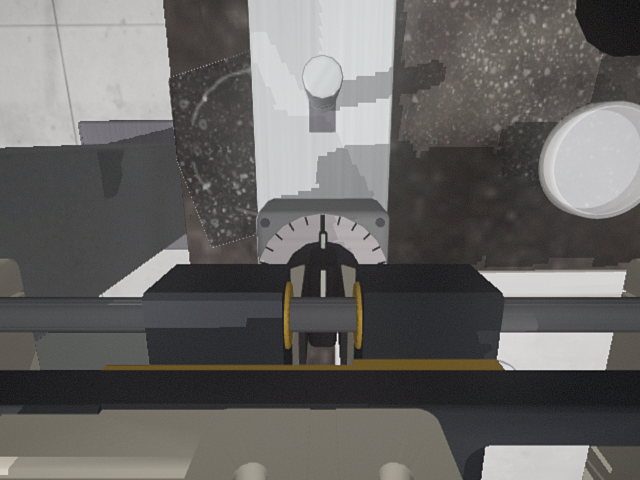

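The pointer nose (323,240) lines up with the long mark (323,222). Releasing and rising.

```bash
python3 -m handwheel '{"offset":[[0,0,0],[0,0,0],[0,0,0],[0,-0.02,0],[0,-0.04,0],[0,-0.045,0],[0,-0.045,0],[0,0,0],[0,0,0],[0,0,0]],"turn":[[0,0,0],[0,0,0],[0,0,0],[0,0,0],[0,0,0],[0,0,0],[0,0,0],[0,0,0],[0,0,0],[0,0,0]],"jaw":[0.3,0.4,0.5,0.6,0.8,0.8,0.8,0.8,0.8,0.8]}' 40
python3 - <<'E'
from h import *
show(); f=cam("wrist"); cv2.imwrite("pics/w8.png",f["frame"])
plan([.436,-.36,.26],-15)
E
```

```text
t: 7.95
tcp_pos: [0.4751, 0.0692, 0.2218]
tcp_rot: [-0.5, 0.5, -0.5, 0.501]
wrist_force: [0.6, -0.3, -0.5]
grip_width: 0.0731
t 7.95 tcp [0.4751 0.0692 0.2218] 
R [[-0.0011195579057808602, 0.0008752350938503461, 0.9999989902763032], [-0.9999984556795467, -0.0013556863061335578, -0.001118370761838794], [0.0013547060999262728, -0.9999986980382374, 0.0008767515115286895]] 
F [ 0.6441 -0.325  -0.4718] w 0.07309303722336967 j [-0.0143  0.2639  1.6506 -0.0014  1.2262 -0.0127]
10 rows; offs [[0.0429, -0.0038, -0.0038], [0.043, -0.0038, -0.0027], [0.0431, -0.0038, -0.0016], [0.0431, -0.0038, -0.0005], [0.0431, -0.0038, 0.0007], [0.0431, -0.0038, 0.0018], [0.043, -0.0038, 0.0029], [0.0429, -0.0039, 0.004], [0.0428, -0.0039, 0.0051], [0.0426, -0.0039, 0.0063]] turn [0.0, 1.49, 0.01]
```

View pics/w8.png

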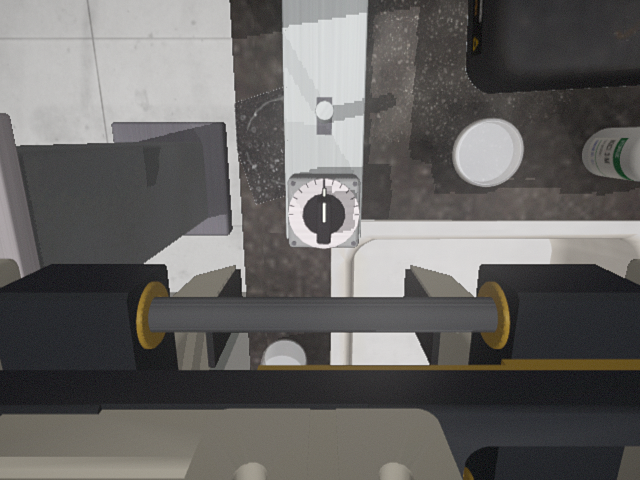

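Pointer (324,190) is on the long mark. Now to the square, viewing from above its near side.

```bash
python3 -m handwheel '{"offset":[[0.04,-0.002,-0.004],[0.043,-0.002,-0.003],[0.043,-0.002,-0.003],[0.043,-0.002,-0.002],[0.043,-0.002,0],[0.043,-0.002,0.001],[0.043,-0.002,0.002],[0.042,-0.002,0.004],[0.02,0,0.003],[0,0,0],[0,0,0],[0,0,0]],"turn":[[0,1.8,0],[0,1.8,0],[0,1.8,0],[0,1.8,0],[0,1.8,0],[0,1.8,0],[0,1.8,0],[0,1.8,0],[0,0,0],[0,0,0],[0,0,0],[0,0,0]],"jaw":[0.8,0.8,0.8,0.8,0.8,0.8,0.8,0.8,0.8,0.8,0.8,0.8]}'
python3 - <<'E'
from h import *
show(); f=cam("wrist"); cv2.imwrite("pics/w9.png",f["frame"])
E
```

```text
t: 9.2
tcp_pos: [0.4212, -0.2977, 0.2195]
tcp_rot: [0.427, -0.436, 0.571, -0.55]
wrist_force: [-0.0, 0.5, -0.4]
grip_width: 0.0731
t 9.2 tcp [ 0.4212 -0.2977  0.2195] 
R [[-0.2552428389262532, -0.027356556058499293, 0.9664898923514332], [-0.9668371318915647, 0.016296571101437757, -0.2548732668720456], [-0.008778016436528091, -0.9994928917260762, -0.030608917270724845]] 
F [-0.0022  0.4683 -0.4315] w 0.07305794349410369 j [-0.7595  0.3496  1.5339 -0.0073  1.2892 -0.4994]
```

View pics/w9.png

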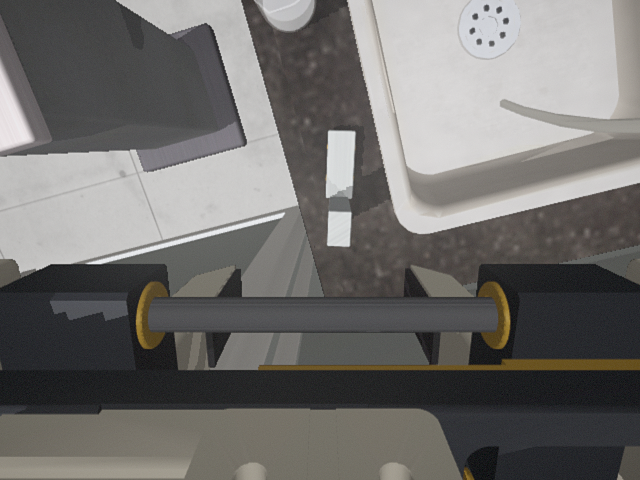

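The square is plainly visible: foot at (327–355, 130–190) and blade top at (327–351, 210–247). The beaker is at (288,10). I'll measure this on settled frames from two heights.

```bash
cat > meas.py <<'E'
from h import *
def segs(name):
    f=cam("wrist"); g=f["frame"]; x0,y0,x1,y1=300,110,380,260; k=6
    c=cv2.resize(g[y0:y1,x0:x1],None,fx=k,fy=k,interpolation=cv2.INTER_CUBIC)
    m=(c.min(2)>205).astype(np.uint8)*255
    cs,_=cv2.findContours(m,cv2.RETR_EXTERNAL,cv2.CHAIN_APPROX_NONE)
    out=[]
    for q in sorted(cs,key=cv2.contourArea)[::-1][:4]:
        if cv2.contourArea(q)<1500: continue
        r=cv2.minAreaRect(q); b=cv2.boxPoints(r); cv2.polylines(c,[b.astype(int)],True,(0,0,255),1)
        out.append((b+0.5)/k-0.5+np.array([x0,y0])); print(r)
    cv2.imwrite("pics/"+name,cv2.resize(c,None,fx=.65,fy=.65)); return f,out
E
python3 - <<'E'
from meas import *
show(); f,o=segs("m1.png")
for b in o: print(b.round(1).tolist())
E
```

```text
t 9.25 tcp [ 0.4213 -0.2974  0.2196] 
R [[-0.2547706274801857, -0.02735446458357832, 0.9666145357073307], [-0.9669614696553921, 0.01630349769977449, -0.2544006921465385], [-0.008800203136112739, -0.999492836007392, -0.0306043656144665]] 
F [-0.6408  0.1874  0.1594] w 0.07309311228167939 j [-0.7591  0.3494  1.534  -0.0073  1.2892 -0.4994]
((242.26622009277344, 328.7840881347656), (157.30555725097656, 396.50677490234375), 2.188582420349121)
((234.8146514892578, 716.6898193359375), (132.02296447753906, 201.97836303710938), 2.045408248901367)
((459.0, 86.5), (173.0, 40.0), 90.0)
[[325.6, 196.9], [328.1, 130.9], [354.3, 131.9], [351.8, 197.9]]
[[327.1, 245.5], [328.3, 211.8], [350.3, 212.6], [349.1, 246.2]]
[[372.8, 109.6], [379.4, 109.6], [379.4, 138.4], [372.8, 138.4]]
```

View pics/m1.png

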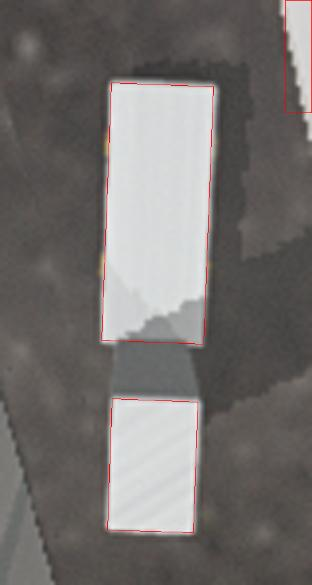

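Clean fits for the blade top and the foot top. Now the positions, a levelled approach, and a second view lower down.

```bash
cat >> meas.py <<'E'
def report(f,o):
    import json
    foot,bl=o[0],o[1]
    F=[onz(f,*p,.016) for p in foot]; B=[onz(f,*p,.095) for p in bl]
    print("foot",np.array(F).round(4).tolist()); print("blade",np.array(B).round(4).tolist(),"ctr",np.mean(B,0))
    for Q in (F,B):
        d=(Q[1]+Q[2]-Q[0]-Q[3])/2; w=(Q[2]+Q[3]-Q[0]-Q[1])/2; print("yaw",np.degrees(np.arctan2(d[1],d[0])),"len",np.hypot(*d[:2]),"wid",np.hypot(*w[:2]))
    json.dump(dict(Rw=f["Rw"].tolist(),c=f["c"].tolist(),bl=bl.tolist(),foot=foot.tolist(),**{k:f[k] for k in("fx","fy","cx","cy")}),open("m_%d.json"%int(1000*read_state()["t"]),"w"))
E
python3 - <<'E'
from meas import *
f,o=segs("m1.png"); report(f,o); plan([.43,-.303,.17],-15)
E
```

```text
((240.1107635498047, 328.79693603515625), (157.65992736816406, 397.1954345703125), 2.5335588455200195)
((232.64453125, 716.0645141601562), (133.03500366210938, 201.37461853027344), 2.2457423210144043)
((458.5, 91.5), (183.0, 41.0), 90.0)
foot [[0.4202, -0.2864, 0.016], [0.4387, -0.2267, 0.016], [0.4622, -0.234, 0.016], [0.4447, -0.2939, 0.016]]
blade [[0.4165, -0.3129, 0.095], [0.4243, -0.287, 0.095], [0.4407, -0.292, 0.095], [0.4333, -0.3179, 0.095]] ctr [ 0.42870419 -0.30243884  0.095     ]
yaw 73.28531102112443 len 0.06246700849884434 wid 0.02514252872551663
yaw 73.62508908131159 len 0.026957619309511488 wid 0.01730928434810564
2 rows; offs [[0.0018, 0.025, 0.0055], [0.0016, 0.025, 0.0051]] turn [0.84, 0.14, -0.23]
```

Blade centre (0.4287, −0.3024), yaw 73.5°, sizes 27×17 mm and foot end at 90 mm as stated. It also agrees with the top camera. Moving in above it for a second height.

```bash
python3 -m handwheel '{"offset":[[0.002,0.025,0.005],[0.0015,0.03,0.005],[0,0,0],[0,0,0],[0,0,0],[0,0,0]],"turn":[[0.85,0.8,-0.2],[0.85,0.8,-0.2],[0,0,0],[0,0,0],[0,0,0],[0,0,0]],"jaw":[0.6,0.6,0.6,0.6,0.6,0.6]}' >/dev/null
python3 - <<'E'
from meas import *
f=cam("wrist");f=cam("wrist"); show(); cv2.imwrite("pics/w10.png",f["frame"])
E
```

```text
t 10.05 tcp [ 0.4324 -0.3007  0.1687] 
R [[-0.2754036626247317, 0.00646162880028095, 0.9613069592831056], [-0.9613249392620993, -0.004639145437527137, -0.27537763068617405], [0.0026802547648264174, -0.9999683623409578, 0.007489362558908169]] 
F [ 0.0035  0.2244 -0.1481] w 0.054990958491102325 j [-0.7539  0.3949  1.6149  0.0012  1.1239 -0.4754]
```

View pics/w10.png

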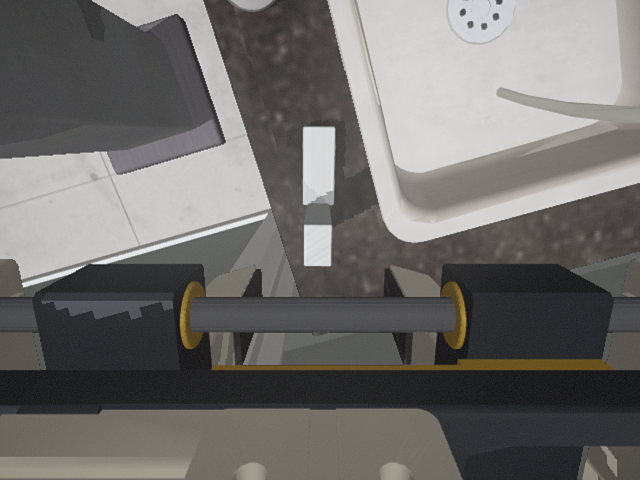

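Run:
```python
import meas
from meas import *
src=open("meas.py").read().replace("300,110,380,260","285,110,365,285"); exec(src)
f,o=segs("m2.png"); report(f,o)
import json,glob
fs=sorted(glob.glob("m_*.json")); print(fs); g=json.load(open([x for x in fs][0])) if len(fs)==1 else json.load(open(sorted(fs,key=lambda x:int(x[2:-5]))[0]))
h=json.load(open(sorted(fs,key=lambda x:int(x[2:-5]))[-1]))
for q in (g,h): q["Rw"]=np.array(q["Rw"]);q["c"]=np.array(q["c"])
for k in("bl","foot"):
    R=[two(g,a,h,b) for a,b in zip(g[k],h[k])]; print(k,np.mean([r[0] for r in R],0),[round(r[0][2],3) for r in R])
plan([.4287,-.3024,.12],-16.5)
```

```text
((204.80520629882812, 335.21807861328125), (181.07797241210938, 460.1389465332031), 0.18847225606441498)
((195.56578063964844, 814.04638671875), (160.38992309570312, 238.20750427246094), 0.8012872934341431)
((456.0, 90.0), (180.0, 46.0), 90.0)
foot [[0.4207, -0.2863, 0.016], [0.4389, -0.2268, 0.016], [0.4621, -0.2335, 0.016], [0.4452, -0.2935, 0.016]]
blade [[0.4164, -0.3125, 0.095], [0.4244, -0.287, 0.095], [0.4408, -0.2919, 0.095], [0.4332, -0.3177, 0.095]] ctr [ 0.42868402 -0.30227238  0.095     ]
yaw 73.62547418053589 len 0.062289358244720434 wid 0.02482213014961912
yaw 72.98858015756554 len 0.02683743193197642 wid 0.017322528915358452
['m_10100.json', 'm_9350.json']
bl [ 0.42855915 -0.30280342  0.0932025 ] [np.float64(0.093), np.float64(0.092), np.float64(0.094), np.float64(0.094)]
foot [ 0.44113015 -0.26141415  0.00755259] [np.float64(0.003), np.float64(0.005), np.float64(0.026), np.float64(-0.004)]
2 rows; offs [[0.0013, 0.0242, -0.0017], [0.0013, 0.0242, -0.0016]] turn [-0.21, 0.25, 0.07]
```

Both views agree: blade centre (0.4286, −0.3024), top at 0.093 m. Descending in two stages.

```bash
python3 -m handwheel '{"offset":[[0.0015,0.024,-0.002],[0.0012,0.024,-0.0016],[0,0,0],[0,0,0],[0,0,0]],"turn":[[-0.2,0.25,0.1],[-0.2,0.25,0.1],[0,0,0],[0,0,0],[0,0,0]],"jaw":[0.6,0.6,0.6,0.6,0.6]}' >/dev/null
python3 - <<'E'
from h import *
show(); plan([.4286,-.3025,.05],-16.5)
E
```

```text
t 10.6 tcp [ 0.4297 -0.3041  0.1229] 
R [[-0.28416130161779096, 0.00483202699274804, 0.95876431211118], [-0.9587749556863379, -0.003220151626772, -0.2841482271142323], [0.001714354555978237, -0.9999831409272066, 0.005547868943517359]] 
F [-0.4847  0.1003 -0.2336] w 0.05488078049554234 j [-0.7621  0.4487  1.6718  0.0012  1.0154 -0.4746]
2 rows; offs [[-0.0007, 0.0365, -0.001], [-0.0006, 0.0365, -0.0009]] turn [-0.16, -0.0, 0.05]
```

```bash
python3 -m handwheel '{"offset":[[-0.0005,0.02,-0.0007],[-0.0005,0.02,-0.0007],[0,0.018,-0.0004],[0,0.014,0],[0,0,0],[0,0,0],[0,0,0]],"turn":[[-0.1,0,0.05],[-0.1,0,0.05],[-0.1,0,0],[0,0,0],[0,0,0],[0,0,0],[0,0,0]],"jaw":[0.6,0.6,0.6,0.6,0.6,0.6,0.6]}' >/dev/null
python3 - <<'E'
from h import *
show(); plan([.4286,-.3025,.05],-16.5)
E
```

```text
t 11.3 tcp [ 0.4336 -0.3069  0.0578] 
R [[-0.2832706610707023, 0.012273799215032188, 0.9589614624318314], [-0.9590111830823036, -0.011377385449908711, -0.2831397284441109], [0.007435274012973392, -0.999859944668829, 0.01499359020377447]] 
F [-0.3813 -0.1107 -0.2173] w 0.05505953017270584 j [-0.7604  0.5413  1.7323  0.0003  0.8513 -0.4734]
1 rows; offs [[-0.0029, 0.0077, -0.0062]] turn [-0.86, 0.05, 0.43]
```

```bash
python3 -m handwheel '{"offset":[[-0.0015,0.004,-0.003],[-0.0015,0.004,-0.003],[0,0,0],[0,0,0],[0,0,0]],"turn":[[-0.43,0,0.22],[-0.43,0,0.22],[0,0,0],[0,0,0],[0,0,0]],"jaw":[0.6,0.6,0.6,0.6,0.6]}' >/dev/null
python3 - <<'E'
from h import *
show(); plan([.4286,-.3025,.05],-16.5)
E
```

```text
t 11.8 tcp [ 0.4293 -0.3029  0.0515] 
R [[-0.2831427279916152, 0.0018728627168947964, 0.9590759552666881], [-0.9590773701771762, -0.0014817646408078755, -0.28314025215002786], [0.0008908420164592812, -0.9999971483753307, 0.002215771131862193]] 
F [-0.6152  1.3425 -0.3246] w 0.05503888660909845 j [-0.7604  0.5491  1.7412  0.0003  0.8489 -0.4736]
1 rows; offs [[-0.0002, 0.0015, -0.0008]] turn [-0.13, 0.05, 0.05]
```

Well aligned. Closing on the blade.

```bash
python3 -m handwheel '{"offset":[[0,0.001,-0.0005],[0,0,0],[0,0,0],[0,0,0],[0,0,0],[0,0,0],[0,0,0]],"turn":[[-0.1,0,0],[0,0,0],[0,0,0],[0,0,0],[0,0,0],[0,0,0],[0,0,0]],"jaw":[0.6,0,0,0,0,0,0]}' 40
python3 - <<'E'
from h import *
show()
E
```

```text
t: 12.5
tcp_pos: [0.4289, -0.3029, 0.0504]
tcp_rot: [-0.423, 0.424, -0.566, 0.567]
wrist_force: [0.1, 0.4, 0.1]
grip_width: 0.0177
t 12.5 tcp [ 0.4289 -0.3029  0.0504] 
R [[-0.28312999566851615, 0.00022470818246794755, 0.95908151637855], [-0.9590810128631815, -0.0011174728530917721, -0.2831295852074748], [0.0010081260239602208, -0.9999993503801167, 0.0005319034352956054]] 
F [0.0768 0.3903 0.0866] w 0.0177359773987287 j [-0.7604  0.5509  1.7416 -0.0009  0.8482 -0.4728]
```

Gripped at 17.7 mm. Lifting straight up.

```bash
python3 -m handwheel '{"offset":[[0,-0.01,0],[0,-0.025,0],[0,-0.035,0],[0,-0.035,0],[0,-0.025,0],[0,0,0],[0,0,0],[0,0,0]],"turn":[[0,0,0],[0,0,0],[0,0,0],[0,0,0],[0,0,0],[0,0,0],[0,0,0],[0,0,0]],"jaw":[0,0,0,0,0,0,0,0]}' 40
python3 - <<'E'
from h import *
show(); f=cam("wrist"); cv2.imwrite("pics/w11.png",f["frame"]); plan([.476,.21,.19],0,vmax=.035)
E
```

```text
t: 13.3
tcp_pos: [0.4271, -0.301, 0.1852]
tcp_rot: [0.423, -0.424, 0.568, -0.565]
wrist_force: [-0.3, 0.7, -1.7]
grip_width: 0.0177
t 13.3 tcp [ 0.4271 -0.301   0.1852] 
R [[-0.28310028778299023, -0.004217877856010244, 0.9590810375372771], [-0.9590890282617539, 0.0028813100847961126, -0.2830899749551718], [-0.00156937092897097, -0.9999869536941903, -0.004861020088445411]] 
F [-0.3447  0.6986 -1.7018] w 0.01767712107163797 j [-0.7603  0.3777  1.5915 -0.0009  1.1774 -0.4729]
15 rows; offs [[-0.0336, -0.0002, -0.0065], [-0.0337, -0.0002, -0.0059], [-0.0338, -0.0003, -0.0052], [-0.0339, -0.0003, -0.0046], [-0.034, -0.0003, -0.0039], [-0.0341, -0.0003, -0.0033], [-0.0341, -0.0003, -0.0026], [-0.0342, -0.0003, -0.002], [-0.0342, -0.0003, -0.0013], [-0.0342, -0.0003, -0.0006], [-0.0342, -0.0003, 0.0], [-0.0342, -0.0003, 0.0007], [-0.0342, -0.0003, 0.0013], [-0.0342, -0.0003, 0.002], [-0.0341, -0.0003, 0.0026]] turn [0.02, -1.1, -0.01]
```

View pics/w11.png

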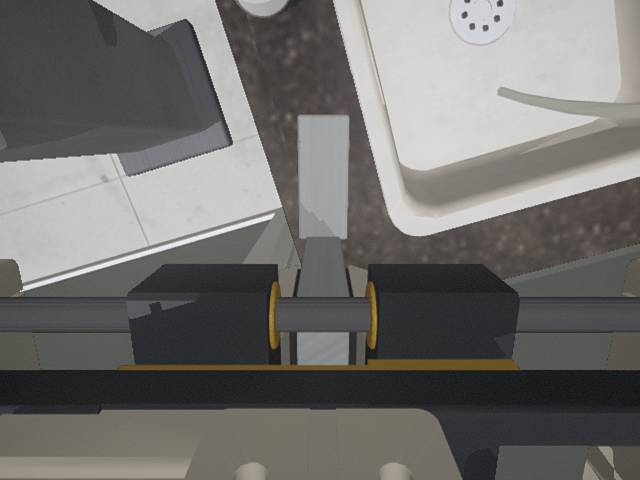

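The square is held upright and the foot points up-image at (323,115–238). Carrying it over.

```bash
python3 -m handwheel '{"offset":[[-0.025,0,-0.006],[-0.034,0,-0.006],[-0.034,0,-0.005],[-0.034,0,-0.005],[-0.034,0,-0.004],[-0.034,0,-0.003],[-0.034,0,-0.003],[-0.034,0,-0.002],[-0.034,0,-0.001],[-0.034,0,-0.001],[-0.034,0,0],[-0.034,0,0.001]],"turn":[[0,-1.2,0],[0,-1.2,0],[0,-1.2,0],[0,-1.2,0],[0,-1.2,0],[0,-1.2,0],[0,-1.2,0],[0,-1.2,0],[0,-1.2,0],[0,-1.2,0],[0,-1.2,0],[0,-1.2,0]],"jaw":[0,0,0,0,0,0,0,0,0,0,0,0]}' 40
python3 - <<'E'
from h import *
show(); plan([.476,.21,.19],0,vmax=.035)
E
```

```text
t: 14.55
tcp_pos: [0.4514, 0.1126, 0.1714]
tcp_rot: [0.486, -0.497, 0.52, -0.497]
wrist_force: [0.7, -0.6, -1.4]
grip_width: 0.0178
t 14.55 tcp [0.4514 0.1126 0.1714] 
R [[-0.034875437635842665, -0.034613198395039846, 0.9987920856447424], [-0.9993220886699538, 0.013000565033854605, -0.0344434087326167], [-0.011792664924860197, -0.9993162221267433, -0.03504313411074761]] 
F [ 0.7417 -0.5522 -1.3721] w 0.01775024100716439 j [0.0689 0.3076 1.7417 0.017  1.126  0.096 ]
3 rows; offs [[-0.0328, -0.0061, 0.0068], [-0.0327, -0.0061, 0.0073], [-0.0326, -0.0062, 0.0077]] turn [0.67, -0.66, -0.24]
```

```bash
python3 -m handwheel '{"offset":[[-0.033,-0.006,0.007],[-0.033,-0.006,0.007],[-0.025,-0.004,0.008],[0,0,0],[0,0,0],[0,0,0],[0,0,0]],"turn":[[0.7,-0.65,-0.25],[0.7,-0.65,-0.25],[0.6,-0.6,-0.2],[0,0,0],[0,0,0],[0,0,0],[0,0,0]],"jaw":[0,0,0,0,0,0,0]}' 40
python3 - <<'E'
from h import *
f=cam("wrist");f=cam("wrist");show(); plan([.476,.20,.19],0,vmax=.035)
cv2.imwrite("pics/w12.png",f["frame"]); t=cam("top"); crop(t,230,220,390,320,5,"t12.png"); s=cam("scene"); crop(s,260,180,480,340,3.6,"s12.png")
E
```

```text
t: 15.25
tcp_pos: [0.4711, 0.2085, 0.1787]
tcp_rot: [-0.496, 0.506, -0.502, 0.496]
wrist_force: [0.0, -1.3, -3.0]
grip_width: 0.0182
t 15.35 tcp [0.4713 0.2086 0.179 ] 
R [[0.00460421796897903, -0.016385845949884292, 0.9998551421227981], [-0.9999820525212442, -0.003908481937527353, 0.004540749315255332], [0.003833511744353979, -0.9998581038434657, -0.016403547368030374]] 
F [ 0.8211 -0.5519 -1.3159] w 0.017635045978805247 j [0.2675 0.378  1.61   0.0006 1.1704 0.2627]
1 rows; offs [[0.0086, -0.011, 0.0045]] turn [0.94, 0.26, 0.22]
```

View pics/w12.png

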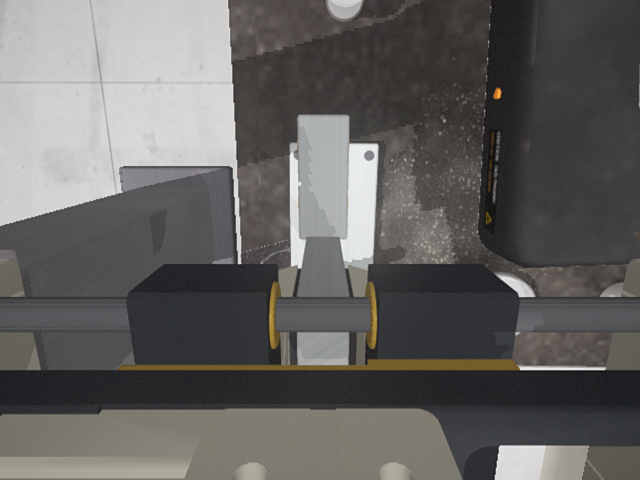

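View pics/s12.png

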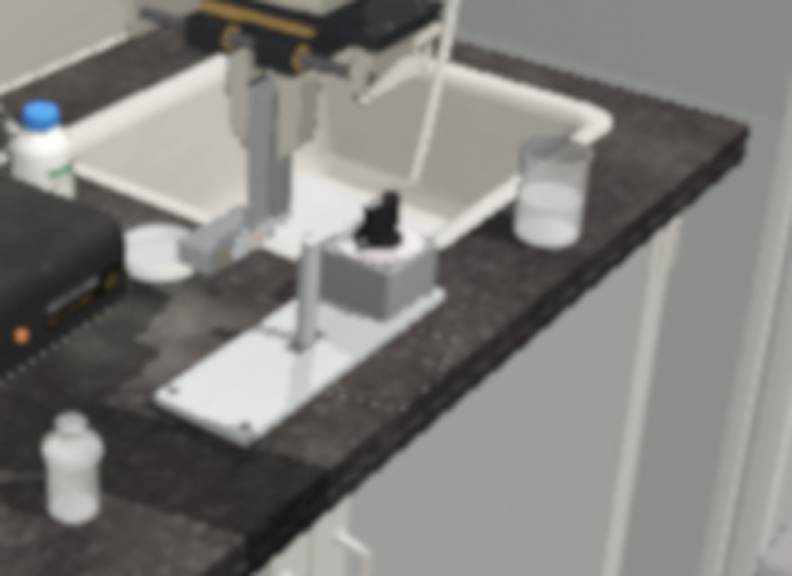

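The square hangs upright with the plate beneath it, plate end edge at row ~143 (cols 290–378). Refining the stand's place from these pictures.

Run:
```python
from h import *
f=cam("wrist"); 
# w8 pose
T=np.eye(4);T[:3,:3]=np.array([[-0.0011195579057808602, 0.0008752350938503461, 0.9999989902763032], [-0.9999984556795467, -0.0013556863061335578, -0.001118370761838794], [0.0013547060999262728, -0.9999986980382374, 0.0008767515115286895]]);T[:3,3]=[.4751,.0692,.2218]
W=T@f["T_tool_cam"]; g=dict(f); g["Rw"]=W[:3,:3]; g["c"]=W[:3,3]
print("stud top",onz(g,324.5,110,.092)); 
im=cv2.imread("pics/w8.png"); cv2.imwrite("pics/w8c.png",cv2.resize(im[60:260,270:380],None,fx=4,fy=4,interpolation=cv2.INTER_CUBIC)[:600])
bx=np.mean([onz(g,*q,.056) for q in [(287,174),(361,174),(289,247),(360,248)]],0);print("box",bx)
for v in (60,150):
    r=im[v].min(1) if False else im[v].min(1).astype(int); w=np.where(r[260:400]>150)[0]+260; a,b=w.min()-.5,w.max()+.5; A,B=onz(g,a,v,.012),onz(g,b,v,.012); print(v,a,b,A,B,(A+B)/2)
im=f["frame"]; cv2.imwrite("pics/w12c.png",cv2.resize(im[100:270,270:400],None,fx=4,fy=4,interpolation=cv2.INTER_CUBIC)[:600])
s=cam("wrist"); print(onz(f,291,143,.012),onz(f,379,143.5,.012), "screws",onz(f,368.5,155.5,.012))
```

```text
stud top [0.47643104 0.1539665  0.092     ]
box [0.47633316 0.0706041  0.056     ]
60 282.5 365.5 [0.43865621 0.20229958 0.012     ] [0.51413438 0.20214531 0.012     ] [0.47639529 0.20222245 0.012     ]
150 284.5 362.5 [0.4382663 0.1223105 0.012    ] [0.51339111 0.1221595  0.012     ] [0.4758287 0.122235  0.012    ]
[0.44151437 0.26883809 0.012     ] [0.51609812 0.26874719 0.012     ] screws [0.50757644 0.25874265 0.012     ]
```

View pics/w8c.png

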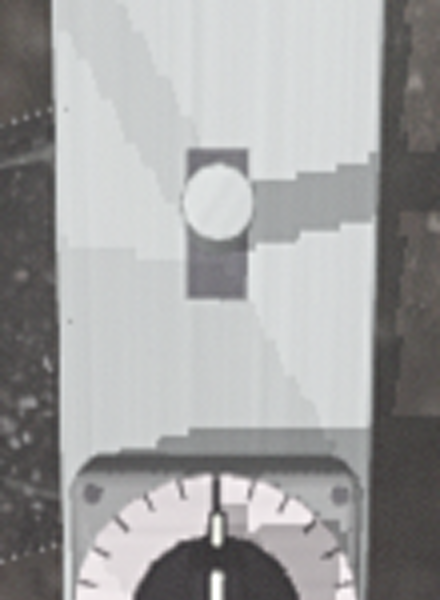

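View pics/w12c.png

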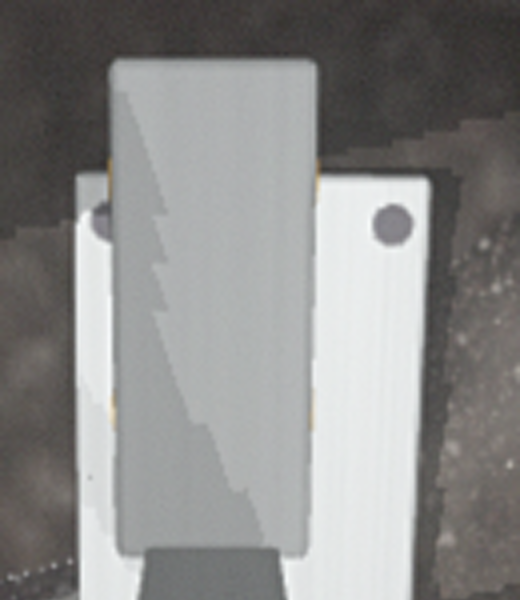

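Stand line x ≈ 0.4765, stud axis y ≈ 0.154, yaw ≈ 89.7°; the pointer is on the long mark. Descending with about 12 mm clearance from the stud.

Run:
```python
from h import *
show(); plan([.4765,.187,.10],0)
```

```text
t 15.55 tcp [0.4716 0.2091 0.1795] 
R [[0.005233889306175382, -0.015116241863539104, 0.9998720446310387], [-0.9999806411822572, -0.003443844114547373, 0.005182393118714046], [0.0033650651483886906, -0.999879812362285, -0.015133973929851247]] 
F [-0.3328  0.0545 -2.4786] w 0.017696637776093937 j [0.2683 0.3777 1.609  0.0007 1.1704 0.2628]
2 rows; offs [[0.011, 0.0397, 0.003], [0.011, 0.0397, 0.0027]] turn [0.43, 0.15, 0.1]
```

```bash
python3 -m handwheel '{"offset":[[0.006,0.018,0.0015],[0.006,0.02,0.0015],[0.005,0.02,0.0015],[0.004,0.018,0.001],[0,0,0],[0,0,0],[0,0,0]],"turn":[[0.22,0.1,0.05],[0.22,0.1,0.05],[0.22,0.05,0.05],[0.22,0.05,0.05],[0,0,0],[0,0,0],[0,0,0]],"jaw":[0,0,0,0,0,0,0]}' 40
python3 - <<'E'
from h import *
show(); plan([.4765,.186,.074],0)
E
```

```text
t: 16.25
tcp_pos: [0.4788, 0.1874, 0.1042]
tcp_rot: [0.502, -0.497, 0.499, -0.502]
wrist_force: [-0.2, 0.4, -2.3]
grip_width: 0.0177
t 16.25 tcp [0.4788 0.1874 0.1042] 
R [[-0.0013624811752632193, 0.006771249811923397, 0.999976146626024], [-0.9999970508486931, 0.0020011874870074498, -0.001376060521181388], [-0.0020104574014791488, -0.9999750724016205, 0.006768503262203962]] 
F [-0.1964  0.4094 -2.285 ] w 0.017687745201705362 j [0.2235 0.4535 1.7275 0.0006 0.9535 0.2246]
1 rows; offs [[0.0014, 0.0302, -0.0026]] turn [-0.39, -0.08, -0.11]
```

```bash
python3 -m handwheel '{"offset":[[0.0005,0.012,-0.0012],[0.0005,0.012,-0.001],[0,0.006,-0.0005],[0,0,0],[0,0,0],[0,0,0]],"turn":[[-0.2,0,-0.06],[-0.2,0,-0.05],[0,0,0],[0,0,0],[0,0,0],[0,0,0]],"jaw":[0,0,0,0,0,0]}' 40
python3 - <<'E'
from h import *
f=cam("wrist");f=cam("wrist"); show(); plan([.4765,.186,.067],0); cv2.imwrite("pics/w13.png",f["frame"]);s=cam("scene"); crop(s,300,180,420,320,4.2,"s13.png")
E
```

```text
t: 16.85
tcp_pos: [0.4771, 0.1872, 0.0733]
tcp_rot: [0.501, -0.499, 0.5, -0.5]
wrist_force: [0.2, 0.0, -1.7]
grip_width: 0.0181
t 16.95 tcp [0.4772 0.1872 0.0735] 
R [[-0.0005768798750070969, 0.0027565683402729912, 0.9999960342624341], [-0.9999994415564395, 0.0008838987648345231, -0.0005793183776280353], [-0.0008854921902226587, -0.9999958100182015, 0.0027560568974761557]] 
F [-0.1625  0.3492 -2.5751] w 0.01774905009596208 j [0.2241 0.4973 1.7587 0.0003 0.8828 0.2245]
1 rows; offs [[0.0012, 0.0065, -0.0007]] turn [-0.16, -0.03, -0.05]
```

View pics/w13.png

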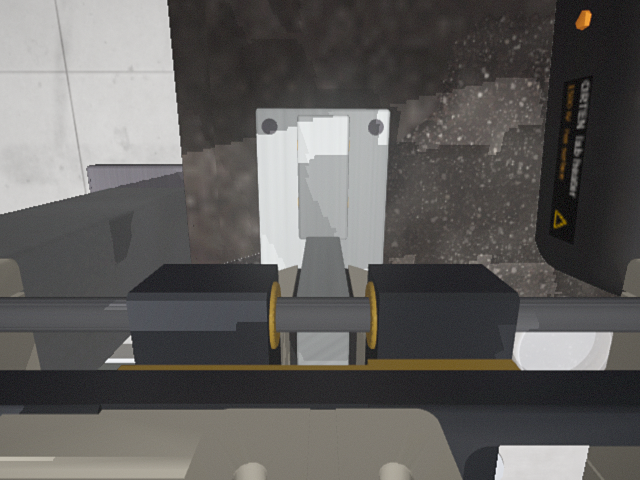

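View pics/s13.png

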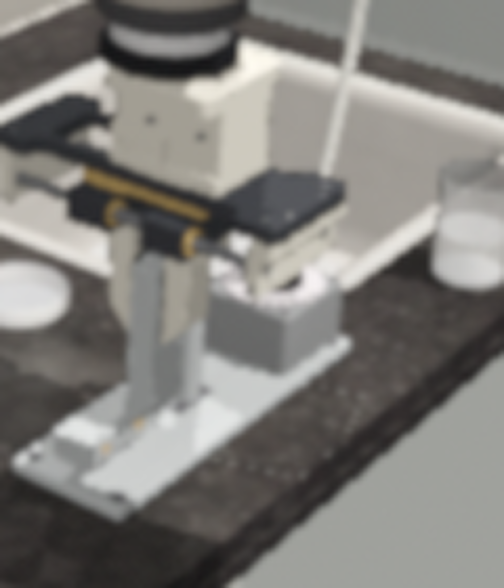

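Foot (cols 298–349) is centred on the plate (256–391). Lowering to just above contact.

```bash
python3 -m handwheel '{"offset":[[0.0005,0.005,-0.0005],[0.0005,0.004,-0.0003],[0,0,0],[0,0,0],[0,0,0]],"turn":[[-0.1,0,-0.05],[0,0,0],[0,0,0],[0,0,0],[0,0,0]],"jaw":[0,0,0,0,0]}' 40; python3 -m handwheel '{"offset":[[0,0.002,0],[0,0,0],[0,0,0]],"turn":[[0,0,0],[0,0,0],[0,0,0]],"jaw":[0,0,0]}' 40
python3 - <<'E'
from h import *
show(); plan([.4765,.184,.0624],0)
E
```

```text
t: 17.5
tcp_pos: [0.4766, 0.1861, 0.064]
tcp_rot: [-0.5, 0.499, -0.5, 0.501]
wrist_force: [0.3, 0.7, -1.5]
grip_width: 0.0177
t: 17.8
tcp_pos: [0.477, 0.1862, 0.0625]
tcp_rot: [-0.501, 0.499, -0.499, 0.501]
wrist_force: [-0.3, -0.8, -1.7]
grip_width: 0.0177
t 17.8 tcp [0.477  0.1862 0.0625] 
R [[-0.0005742492176148417, 0.0029465325347792226, 0.9999954940817772], [-0.999999771069191, 0.00035621622873571734, -0.0005753012811194336], [-0.000357909767596698, -0.9999955955183104, 0.0029463273033364934]] 
F [-0.3226 -0.8441 -1.6568] w 0.017705148310335782 j [ 0.2227  0.5132  1.7698 -0.0004  0.8556  0.2235]
1 rows; offs [[0.0022, 0.0001, -0.0005]] turn [-0.17, -0.03, -0.02]
```

```bash
python3 -m handwheel '{"offset":[[0.004,0,-0.0002],[0.004,0,-0.0002],[0,0,0],[0,0,0],[0,0,0]],"turn":[[-0.1,0,0],[-0.1,0,0],[0,0,0],[0,0,0],[0,0,0]],"jaw":[0,0,0,0,0]}' 40; python3 -m handwheel '{"offset":[[0.002,0.001,0],[0,0,0],[0,0,0]],"turn":[[0,0,0],[0,0,0],[0,0,0]],"jaw":[0,0,0]}' 40
python3 - <<'E'
from h import *
show()
E
```

```text
t: 18.3
tcp_pos: [0.4767, 0.1775, 0.0625]
tcp_rot: [0.5, -0.5, 0.501, -0.5]
wrist_force: [-0.1, 0.9, -0.8]
grip_width: 0.0179
t: 18.6
tcp_pos: [0.4769, 0.1772, 0.0628]
tcp_rot: [0.501, -0.498, 0.501, -0.5]
wrist_force: [0.1, -0.1, -2.5]
grip_width: 0.0176
t 18.6 tcp [0.4769 0.1772 0.0628] 
R [[-0.0017178295786489661, 0.0007535145847784586, 0.9999982406371071], [-0.9999912561207359, 0.0038114183138664715, -0.0017206895447600679], [-0.0038127081728663303, -0.9999924526246222, 0.0007469606290217701]] 
F [ 0.062  -0.0653 -2.4506] w 0.01755073459815755 j [0.2028 0.5085 1.7782 0.0048 0.8534 0.2013]
```

```bash
python3 -m handwheel '{"offset":[[0.002,0.001,0],[0.002,0.001,0],[0.002,0.001,0]],"turn":[[0.1,0,0],[0,0,0],[0,0,0]],"jaw":[0,0,0]}' 40
python3 - <<'E'
from h import *
show()
f=cam("scene");show();f=cam("scene");show()
E
```

```text
t: 18.9
tcp_pos: [0.4778, 0.1749, 0.0625]
tcp_rot: [0.503, -0.495, 0.502, -0.5]
wrist_force: [-2.2, 5.9, 8.8]
grip_width: 0.018
t 18.9 tcp [0.4778 0.1749 0.0625] 
R [[-0.0037779048912696678, 0.006278497513291237, 0.9999731535914392], [-0.9999327174298016, 0.010943734590061954, -0.0038464641782773312], [-0.010967590805870286, -0.9999204044033694, 0.00623673069140504]] 
F [-2.2124  5.9282  8.8097] w 0.018012426062957276 j [0.1941 0.5056 1.7851 0.0128 0.8427 0.1895]
t 18.95 tcp [0.4779 0.1748 0.0625] 
R [[-0.003835874822380625, 0.006504295584865816, 0.9999714896952273], [-0.9999324217731647, 0.010949322836680764, -0.003906944621127506], [-0.010974422590799171, -0.9999188999455721, 0.006461855804312078]] 
F [-2.1613  6.697   8.3513] w 0.01811855966656547 j [0.1939 0.5055 1.7852 0.0127 0.8424 0.1893]
t 19.0 tcp [0.4779 0.1748 0.0625] 
R [[-0.0038976212849576863, 0.006464559055456287, 0.999971508606389], [-0.9999335169671143, 0.010826858215690932, -0.003967466062231251], [-0.010852197662071683, -0.999920491147869, 0.006421930278933341]] 
F [-3.2321  6.4609  6.9644] w 0.017822106658478325 j [0.194  0.5056 1.7851 0.0126 0.8426 0.1896]
```

Contact on both: Fy ≈ +6.5 N from the stud and Fz ≈ +7 against a −2.4 baseline. The tool tilts about 0.6°, so I'll take that out while pressing and then check by eye.

```bash
python3 - <<'E'
from h import *
plan([.4772,.1748,.0625],0)
E
python3 -m handwheel '{"offset":[[0.0015,0.001,-0.0007],[0.0015,0.001,0],[0.0015,0.001,0]],"turn":[[-0.2,0.1,-0.4],[0,0,-0.2],[0,0,-0.1]],"jaw":[0,0,0]}' 40
python3 - <<'E'
from h import *
for i in range(3): f=cam("wrist")
show(); cv2.imwrite("pics/w14.png",f["frame"]);s=cam("scene"); crop(s,300,180,420,320,4.2,"s14.png"); t=cam("top"); crop(t,250,240,370,310,6,"t14.png")
show(); plan([.4772,.1748,.0625],0)
E
```

```text
1 rows; offs [[-0.0, -0.0, -0.0007]] turn [-0.37, -0.23, -0.62]
t: 19.3
tcp_pos: [0.4782, 0.1741, 0.0625]
tcp_rot: [-0.501, 0.495, -0.501, 0.502]
wrist_force: [-4.8, 8.2, 10.7]
grip_width: 0.0179
t 19.45 tcp [0.4781 0.1741 0.0624] 
R [[-0.007558258441318411, 0.0072969044614144, 0.9999448124344741], [-0.999956424458867, 0.005424083554745912, -0.007597927416723715], [-0.0054792255632438724, -0.9999586663972029, 0.007255589869539836]] 
F [-4.2265  8.3599  9.8085] w 0.01789551763712294 j [0.1961 0.5061 1.7841 0.0052 0.8431 0.2002]
t 19.55 tcp [0.4782 0.1741 0.0624] 
R [[-0.007602980332342857, 0.007304407859996476, 0.9999444186132953], [-0.9999562707889067, 0.005389767604452755, -0.007642441698371916], [-0.0054452915449064165, -0.9999587971666558, 0.007263110146910723]] 
F [-3.3178  8.0062 10.9459] w 0.018305012537688202 j [0.196  0.5061 1.7841 0.0052 0.8431 0.2002]
1 rows; offs [[-0.0007, -0.0001, -0.001]] turn [-0.42, -0.44, -0.31]
```

View pics/w14.png

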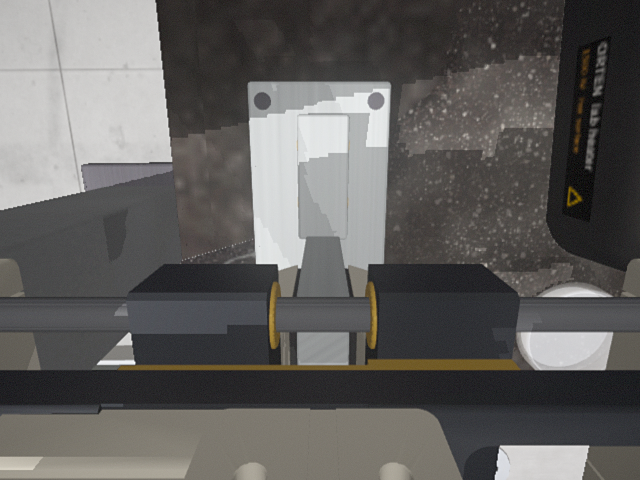

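View pics/s14.png

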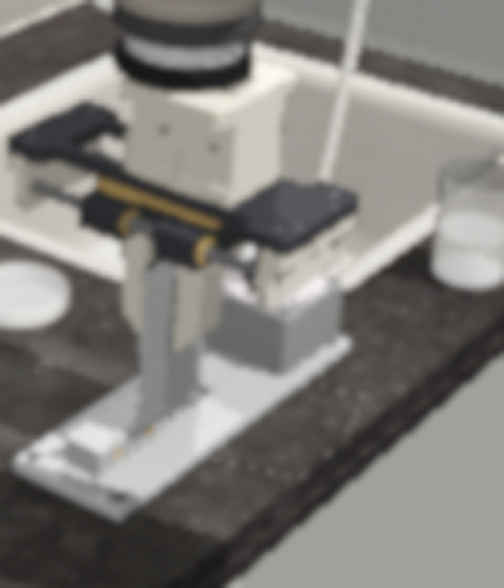

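View pics/t14.png

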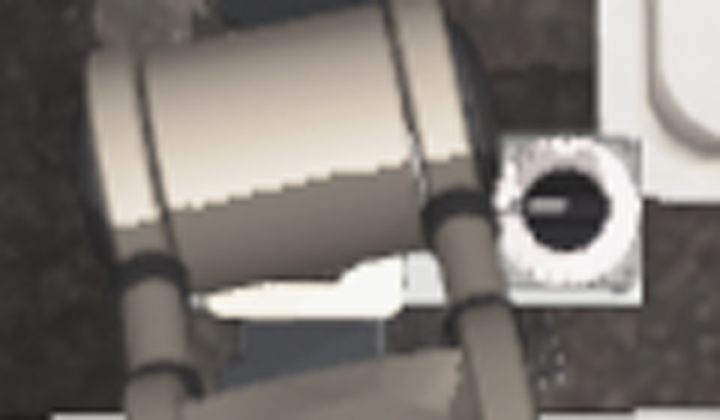

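From above the knob's pointer still lies along the stand's axis, (530,206)→(566,205). One gentle final trim, then a check that the push holds steady.

```bash
python3 -m handwheel '{"offset":[[0.001,0.001,-0.001],[0.0012,0.001,-0.0005]],"turn":[[-0.3,-0.3,-0.25],[-0.1,-0.2,-0.1]],"jaw":[0,0]}' 40
python3 - <<'E'
from h import *
for i in range(4):
    for k in range(5): f=cam("wrist")
    show()
print("origin est", np.array(read_state()["tcp_pos"])-[.4765,.154+.0137,.0504])
t=cam("top"); crop(t,250,240,370,310,6,"t15.png")
cv2.imwrite("pics/w15.png",f["frame"][60:280,200:440].repeat(3,0).repeat(3,1)[:600])
E
```

```text
t: 19.75
tcp_pos: [0.4782, 0.1742, 0.0624]
tcp_rot: [0.502, -0.498, 0.499, -0.5]
wrist_force: [-2.0, 6.4, 9.7]
grip_width: 0.0177
t 20.0 tcp [0.4781 0.1742 0.0624] 
R [[0.00039939407500727553, 0.005081270415417727, 0.9999870105033059], [-0.9999941613254766, 0.0033957742204348274, 0.0003821418598219384], [-0.003393788344910109, -0.9999813245298181, 0.005082596999637257]] 
F [-2.6742  5.3751  8.3996] w 0.017918167666066003 j [0.1971 0.5074 1.7817 0.0031 0.8469 0.1947]
t 20.25 tcp [0.4782 0.1742 0.0624] 
R [[0.000386818285694035, 0.005161911597327595, 0.9999866024303905], [-0.9999940514908168, 0.0034293927103053456, 0.00036911870799244406], [-0.003427441406638254, -0.9999807967827685, 0.005163207443458218]] 
F [-1.5241  5.7117  8.8035] w 0.017591331731137347 j [0.1971 0.5074 1.7817 0.0031 0.8468 0.1947]
t 20.5 tcp [0.4782 0.1742 0.0625] 
R [[0.0004006717419533512, 0.005203681900479429, 0.9999863804856715], [-0.9999940023139491, 0.003442212819814383, 0.00038276237133949564], [-0.0034401741649236484, -0.999980536243372, 0.0052050298878357215]] 
F [-2.2224  6.1163  7.8826] w 0.01782418395317962 j [0.1971 0.5073 1.7817 0.0031 0.8468 0.1947]
t 20.75 tcp [0.4782 0.1742 0.0624] 
R [[0.0004568603759343426, 0.00517599971656546, 0.9999865000616414], [-0.999994011695992, 0.0034327492128964354, 0.000439095658926858], [-0.0034304301119875147, -0.9999807124438829, 0.005177537008201449]] 
F [-2.3251  6.5296  7.7759] w 0.017663004050142442 j [0.1971 0.5074 1.7817 0.0031 0.8468 0.1946]
origin est [0.0017 0.0065 0.012 ]
```

View pics/w15.png

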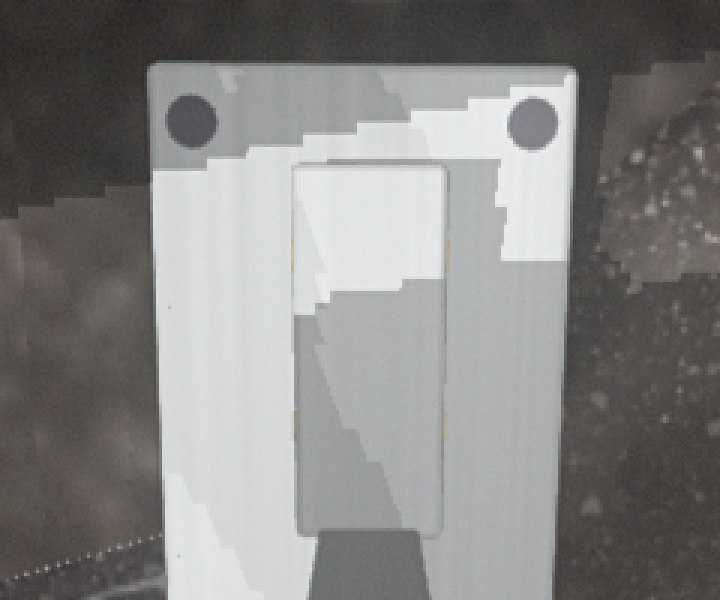

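View pics/t15.png

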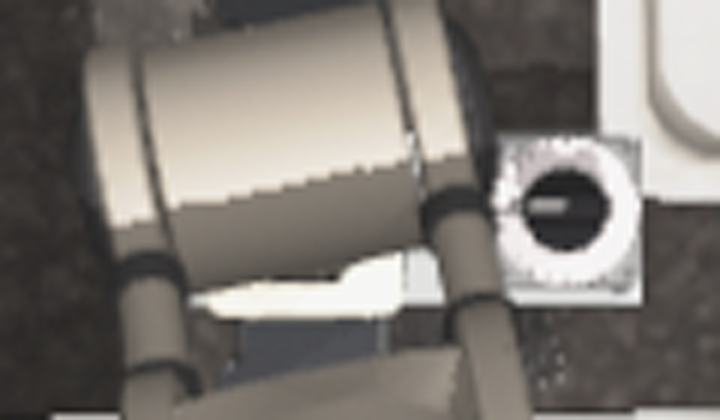

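Everything is steady. To make sure the 6 N is really the stud and not friction on the plate, I'll lighten the downward push while keeping the sideways one.

```bash
python3 -m handwheel '{"offset":[[0.0012,0.0002,-0.0006],[0.0014,0.0004,-0.0004]],"turn":[[-0.15,0,-0.1],[-0.1,0,-0.1]],"jaw":[0,0]}' 40
python3 - <<'E'
from h import *
for i in range(2):
    for k in range(5): f=cam("wrist")
    show()
E
```

```text
t: 21.0
tcp_pos: [0.4782, 0.174, 0.0625]
tcp_rot: [0.502, -0.498, 0.5, -0.5]
wrist_force: [-1.4, 10.5, 3.8]
grip_width: 0.0178
t 21.25 tcp [0.4781 0.174  0.0624] 
R [[-0.000257280658623793, 0.004039071268213845, 0.9999918098214371], [-0.999991282458091, 0.004166517945697418, -0.0002741095236977742], [-0.004167590969072987, -0.999983162874005, 0.0040379640929595895]] 
F [-1.067   8.4635  2.4288] w 0.017684290667226286 j [0.1962 0.5076 1.7812 0.0044 0.848  0.1936]
t 21.5 tcp [0.4782 0.174  0.0625] 
R [[-0.00025787137707944385, 0.0041375976101032386, 0.9999914068572641], [-0.9999913467219166, 0.004151003566089301, -0.00027504669159678086], [-0.0041521059284569395, -0.9999828245802083, 0.004136491381314666]] 
F [-0.3407 10.0441  1.9375] w 0.017514135728362117 j [0.1963 0.5076 1.7811 0.0044 0.848  0.1936]
```

Sideways force rose to about 9 N with only about 4.5 N on the plate, and the square did not slide, so the stud carries it. Setting a balanced final push.

```bash
python3 -m handwheel '{"offset":[[0.0011,0.0008,-0.0004],[0.0011,0.0008,-0.0003]],"turn":[[-0.1,0,-0.15],[-0.1,0,-0.1]],"jaw":[0,0]}' 40
python3 - <<'E'
from h import *
for i in range(3):
    for k in range(5): f=cam("wrist")
    show()
E
```

```text
t: 21.7
tcp_pos: [0.4782, 0.1741, 0.0624]
tcp_rot: [0.502, -0.498, 0.5, -0.5]
wrist_force: [-2.7, 6.3, 8.6]
grip_width: 0.0178
t 21.95 tcp [0.4782 0.1741 0.0624] 
R [[-0.0005734036580024027, 0.00351134664774172, 0.999993670806453], [-0.9999937620358368, 0.0034832343438013502, -0.0005856346309621729], [-0.003485268663935226, -0.9999877686868105, 0.0035093274447726697]] 
F [-2.9753  6.6057  7.0101] w 0.018039109297624402 j [0.1967 0.5081 1.7803 0.0036 0.8491 0.1949]
t 22.2 tcp [0.4782 0.1741 0.0624] 
R [[-0.0006604034908604395, 0.003530628721035989, 0.9999935492432257], [-0.9999936372620932, 0.0035032574443505937, -0.0006727723301269695], [-0.0035056101550003382, -0.9999876308475586, 0.0035282926931251013]] 
F [-2.3527  6.0947  8.0186] w 0.018172677646172218 j [0.1967 0.5081 1.7803 0.0037 0.849  0.1949]
t 22.45 tcp [0.4782 0.1741 0.0624] 
R [[-0.0005937560895314387, 0.0035184831607453226, 0.999993633844713], [-0.9999937674047108, 0.0034782068212552975, -0.0006059942588738099], [-0.003480316859045929, -0.9999877611018828, 0.003516396024983104]] 
F [-2.7458  6.5344  7.7765] w 0.01780482080377997 j [0.1967 0.5081 1.7803 0.0036 0.849  0.1949]
```

Steady: about 6.5 N on the stud, about 10 N on the plate, tilt 0.005 rad. Handing in.

```bash
python3 -c "
from bench import *
print(finish_job()); print(read_state()['t'])"
```

```text
the job is handed in; nothing more can be done
None
the job is handed in; nothing more can be done
```

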